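# Lock the rotary stage and tuck the specimen carrier under its spring leaf

### The job

On the inspection stand, turn the lock ring by its lever counter-clockwise (seen from above) to the stop at the single-line locked mark, so that the round table is fixed at the angle it is set to. Then take the specimen carrier by its black resin mount, lay it on the table and slide its long bare end squarely under the spring leaf until it meets the end stop, letting the plate wedge its own way in rather than lifting the leaf. Finish while still gripping the mount and pressing the carrier flat on the table with about 10 N - do not let go - and leave the things around undisturbed.

Things in the scene. Friction and masses are not known exactly. Their poses are not given: they have to be found in the camera images.
- stand: Inspection stand, fixed: grey base plate 320 x 290 mm, top 12 mm above the worktop, with a round rotary stage, and behind it a column (22 mm thick, 257 mm high, 175 mm to +x of the origin in its frame) with a camera head swung to the back left, out of the way. Origin on the worktop, under the axis of the rotary stage; z up. The lock ring (208 mm diameter) surrounds the stage between 16 and 34 mm above the worktop.
- lock_ring (a joint): Knurled aluminium lock ring round the stage, rad; grows counter-clockwise seen from above. 0 = open (lever at the two short lines), 0.80 = locked (lever on the single long line, hard stop there). It turns about the vertical axis through stand with about 0.25 N m of friction (2 N at the lever's knob) and stays where left. From about 0.55 rad a brake begins to press on the table from below; at the stop the table is held fast.
- lever_knob (a point): Tip of the upright black knob (14 mm thick) at the end of the lock ring's lever, 54.5 mm above the worktop, 129 mm from the ring's axis. Below it the lever is a flat radial bar 10 mm wide, 21.5 to 28.5 mm above the worktop; the knob can be pinched or pushed over the 25 mm above that bar.
- locked_mark (a point): The locked mark, a single long white line on the base plate (12 mm above the worktop): where the lever knob stands when locked, 129 mm from the axis.
- turntable (a joint): Angle of the round table on the stand, rad, counter-clockwise from above. It turns easily while unlocked and must stay at the angle where it starts.
- table_plate: Dark round table plate, 170 mm diameter, with white graduation. Origin at the centre of its top face, which lies 48 mm above the worktop; z up; x points horizontally from the centre to the spring leaf and end stop. Turns with the table.
- end_stop (a point): Foot of the low end stop in front of the leaf's hinge, at x = 70 mm, y = 0, z = 0 of the table plate: the carrier's leading edge meets it, under the leaf, when home. The hinge block behind it is 54 mm wide and 10 mm high.
- leaf (a joint): Spring leaf, a 40 mm wide steel strip hinged 78 mm from the table's centre (hinge pin 7 mm above the table plate), rad, grows as the leaf rises. At 0 it is down: its lowest line, 48 mm from the table's centre, stands 1.5 mm above the table plate. With the 4 mm carrier under it it reads about 0.08. A spring presses it down with 2 to 3 N at that line.
- leaf_lip (a point): Middle of the leaf's upturned front lip, 34 mm from the table's centre and 8.8 mm above the table plate when the leaf is down (7.8 mm clear below it): a carrier that slides along the table plate passes under this lip and wedges the leaf up by itself, against 2 to 8 N of push.
- carrier: Specimen carrier, loose, 110 g: aluminium plate 100 x 46 x 4 mm (leading edge rounded) with a black round resin mount (30 mm diameter, 22 mm high, its top 26 mm above the underside) standing 20 mm behind the plate's middle. Origin at the centre of the plate's underside, z up, x along the plate towards the long bare end, which goes under the leaf. Home: mount centred on the table, x along the table plate's x.
- specimen (a point): Point on the carrier's underside straight below the mount's axis (x = -20 mm of the carrier); comes to the table plate's origin when home.
- lead_edge (a point): Middle of the carrier's leading edge at the underside (x = 50 mm of the carrier).
- bench_beaker: Bystander: empty glass beaker, 89 x 94 x 112 mm, origin under its centre.
- petri_dish: Bystander: closed petri dish, 66 mm diameter, 15 mm high, origin under its centre.
- wash_bottle: Bystander: white wash bottle with red cap, 208 mm high, 68 mm thick, origin near its foot.
- amber_bottle: Bystander: small amber bottle with black cap, 43 mm thick, 82 mm high, origin under its centre.
- white_bottle: Bystander: small white bottle with blue cap, 54 mm thick, 98 mm high, origin under its centre.
- timer: Bystander: bench timer, 66 x 62 x 18 mm, origin under its centre.
- marker: Bystander: felt marker lying on the worktop, 137 mm long, 17 mm thick, origin under its centre.
Not all that is in view belongs to the job. Of the things that look like the carrier, the larger one is meant.

How it is judged:
By the outcome, as a careful person would: the job done as asked, in the order asked, and still so for the second after the job is handed in, while the arm keeps its last pose, push and grip.
It also fails if it takes over 64 s, if anything falls off the work surface, if the arm or the gripper's body presses on something with over 40 N, if the wrist force passes 120 N, or if a joint passes its speed limit or range.

### The arm

A 6-joint arm with a two-finger parallel gripper is mounted at the origin on a cart in front of the work surface, level with it; the furniture and walls round the work are solid. World frame = base frame: x ahead of the robot, y to its left, z up, the work surface at z = 0. Lengths are in m, angles in degrees, forces in N, time in s.
With the tool pointing down it reaches from about 0.35 to 0.925 m from the base axis. Payload 6.4 kg.
Tool frame: the origin (TCP) lies midway between the tips of the shut fingers; the grasp point (between the pads) lies 19 mm behind it; z points along the fingers, y is the direction in which the jaws open and shut (so a half turn about z gives the same grasp; the last joint's range is limited). The gripper opens to 94 mm and grips with 3 to 60 N. Pads are 16 mm wide; open, the fingers measure 119 mm over their backs; the gripper's body (75 mm by 177 mm) begins 78 mm behind the grasp point.
Start: joints at [65.655, 14.043, 89.255, -0, 76.702, -9.975], TCP at [0.161, 0.63, 0.179] pointing down, gripper open.
Joint ranges: [-179.41, 179.41], [-58.25, 129.5], [7.25, 145.43], [-54.29, 234.29], [11.92, 165.04], [-157.13, 157.13]. Speed limits (degrees/s): [147.25, 147.25, 180, 180, 180, 180].

### API

Orientations are given as [roll, pitch, yaw] about the fixed x, y, z axes, in that order (R = Rz(yaw) Ry(pitch) Rx(roll)).
In Python, from plant import status, eyes, close_job gives the robot as it stands.
- The arm moves only by the tool send_rows, never from a script. Its argument "plan" is a list of rows, each a list of 7 numbers: the shift along the world's x, y, z in cm, then the turn, a rotation vector about the world's x, y, z in rad, then the gripper command: -1 is shut, 1 is fully open, values between are in proportion. A call has 1 to 12 rows; each row shifts and turns the commanded pose from where the row before left it; what a row does not reach is not made up. A row lasts 1/12 s, in which the tool goes at most 41.7 mm and 7.16 degrees, less where a joint would pass 70% of its speed; a pose out of reach is approached as far as the arm can. A call is refused whole if a number of a shift passes 4.17 or a number of a turn 0.125, either way. A call with a gripper value outside its range is refused whole. The fingers move at their own pace and stop on an object; "squeeze" is the grip in N (left out, the last holds). Time passes only in rows, so rows that do not move let the fingers close. It gives the time, the measured TCP pose, the force and the opening at its end, in the units of the state.
- status.get_obs(): the state, without advancing time (a new reading comes with each control period).
- eyes.capture(name): name is "side" or "top"; returns the picture (480x640x3 uint8, blue, green, red); there is no depth.
- eyes.get_calibration(name): a dict with "fovy" (degrees; the focal length in pixels is half the picture's height over the tangent of half this angle, whatever the lens; pixels are square), "cx", "cy" (the principal point, pixels), "cam_to_world" (4x4, takes a point from camera to world coordinates). Camera axes: x right, y up, looking along -z (the intrinsics and any distortion apply to the point x, -y, -z); pixel columns grow to the right and rows downward; lengths in m; the calibration is good to about 2 mm. A picture is of the moment at which its call begins. get_calibration takes no time and is no camera call.
- close_job(): hands the job in, once; it reports no verdict.
The state is a dict: "t": time; "q": joint angles; "qd": joint speeds; "effort": joint torques, N m; "eef_pos": TCP position; "ee_rot": TCP orientation; "ft_force": force on the tool from outside, world axes, zero at the start; "moment": the same for the moment, N m; "grip_width": finger opening in m.
Only numpy, scipy, OpenCV 4.12 (cv2) and the standard library are available. Lean on these libraries where they do the work, as an engineer would, in place of code of your own. Each camera call takes 0.05 s, during which the arm holds its last target.

## Working session

There is one attempt and no reset: what is moved stays moved. The work goes in short steps, Python scripts to look and compute and a tool call to move; the robot and the scene stay as the last step left them, time stands still between calls to the robot, and variables do not carry over. Pictures are saved under pics/ and viewed, and the job is handed in when it is done.

Besides the shell and the picture viewer there is one more tool, called after "Request:" as name(argument=value, ...) on one line, values as JSON. send_rows: Moves the arm, as the interface text tells. Its arguments: {"type":"object","properties":{"plan":{"type":"array"},"squeeze":{"type":"number"}},"required":["plan"]}

```bash
ls; mkdir -p pics
cat > h.py <<'E'
import numpy as np, cv2
from plant import status, eyes
def cap(name,fn):
    im=eyes.capture(name); cv2.imwrite('pics/'+fn,im); return im
E
python3 - <<'E'
from h import *
for n in('side','top'):
    cap(n,n+'0.png'); print(eyes.get_calibration(n))
print(status.get_obs())
E
```

```text
pics
{'fovy': 46.76782767287359, 'cx': 315.87716259414105, 'cy': 236.09988924981175, 'cam_to_world': array([[-0.9884879 ,  0.03851387, -0.14631592,  0.32030605],
       [-0.14957564, -0.39433866,  0.90671062,  1.32317791],
       [-0.02277709,  0.91815778,  0.39555973,  0.6846407 ],
       [ 0.        ,  0.        ,  0.        ,  1.        ]])}
{'fovy': 56.50458443199777, 'cx': 317.5004173448327, 'cy': 241.34987365032305, 'cam_to_world': array([[-7.86516215e-04,  9.98744464e-01, -5.00886819e-02,
         4.55671229e-01],
       [-9.99860986e-01,  4.88084334e-05,  1.66735079e-02,
        -3.70878236e-02],
       [ 1.66550184e-02,  5.00948328e-02,  9.98605587e-01,
         1.43809950e+00],
       [ 0.00000000e+00,  0.00000000e+00,  0.00000000e+00,
         1.00000000e+00]])}
{'t': 0.1, 'q': array([ 6.56546413e+01,  1.40783181e+01,  8.93176667e+01,  2.44495030e-04,
        7.67023637e+01, -9.97668929e+00]), 'qd': array([-0.06859275, -0.15280683, -0.10943198,  0.0001721 ,  0.11251044,
        0.09104317]), 'effort': array([ 1.80371339e-04, -4.16920209e+01, -3.15525162e+01,  6.87601743e-02,
        3.09542427e-02, -4.24043981e-05]), 'eef_pos': array([0.16106804, 0.62912228, 0.17837813]), 'ee_rot': array([-1.79903180e+02, -1.72728646e-02,  1.65631260e+02]), 'ft_force': array([ 0.29768189, -0.12450739, -0.13070177]), 'moment': array([ 0.00446706, -0.00835316, -0.02873796]), 'grip_width': 0.09447467507827624}
```

View pics/top0.png

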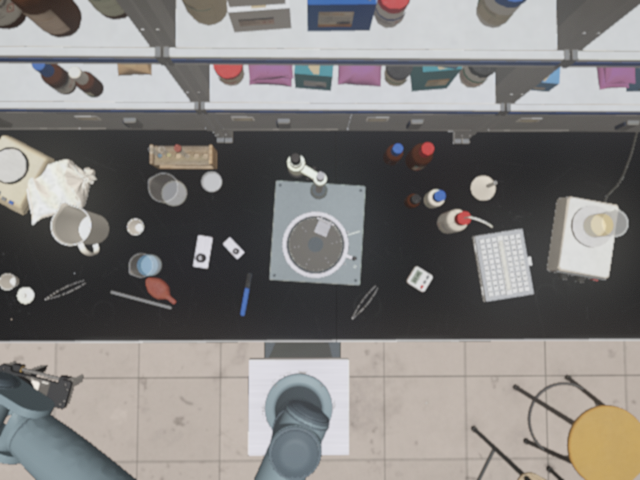

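View pics/side0.png

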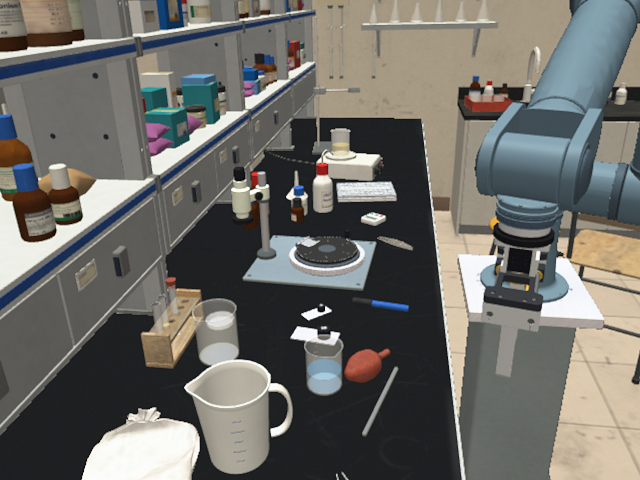

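The two carrier lookalikes in the top view are (202,252), which is larger, and (233,247), which is smaller. The stand's stage is at (316,244) and its lever knob near (352,258). I'll zoom in next.

Run:
```python
import cv2
t=cv2.imread('pics/top0.png'); s=cv2.imread('pics/side0.png')
cv2.imwrite('pics/c1.png',cv2.resize(t[175:290,265:375],None,fx=5,fy=5,interpolation=cv2.INTER_CUBIC))
cv2.imwrite('pics/c2.png',cv2.resize(t[225:280,185:255],None,fx=10,fy=10,interpolation=cv2.INTER_CUBIC))
cv2.imwrite('pics/c3.png',cv2.resize(s[225:350,240:400],None,fx=5,fy=4.8,interpolation=cv2.INTER_CUBIC))
```

```text
(no output)
```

View pics/c1.png

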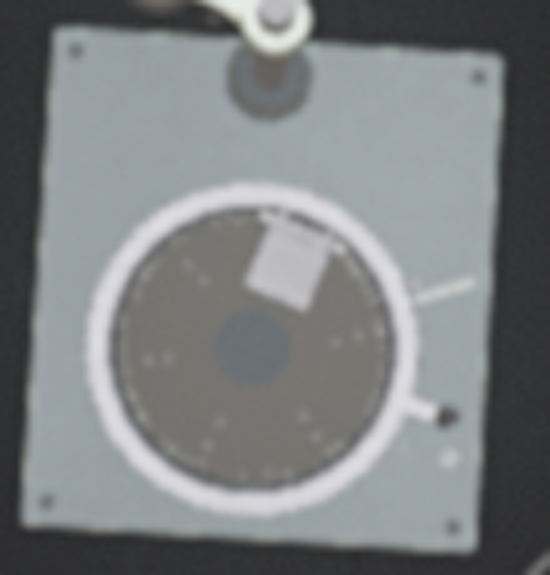

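View pics/c2.png

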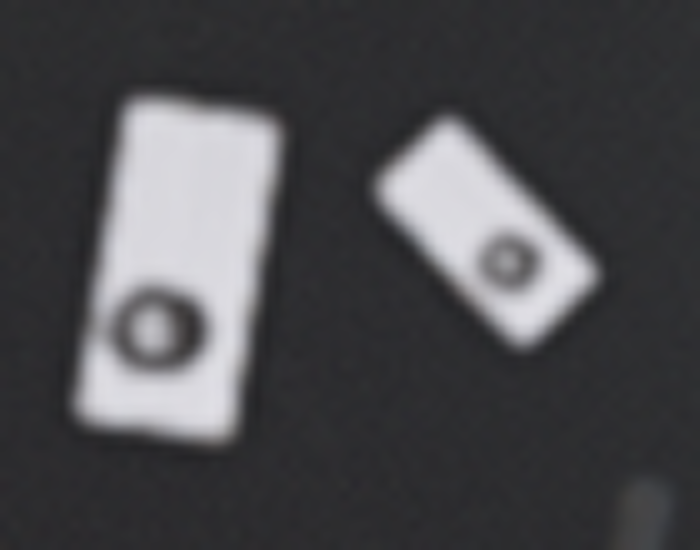

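View pics/c3.png

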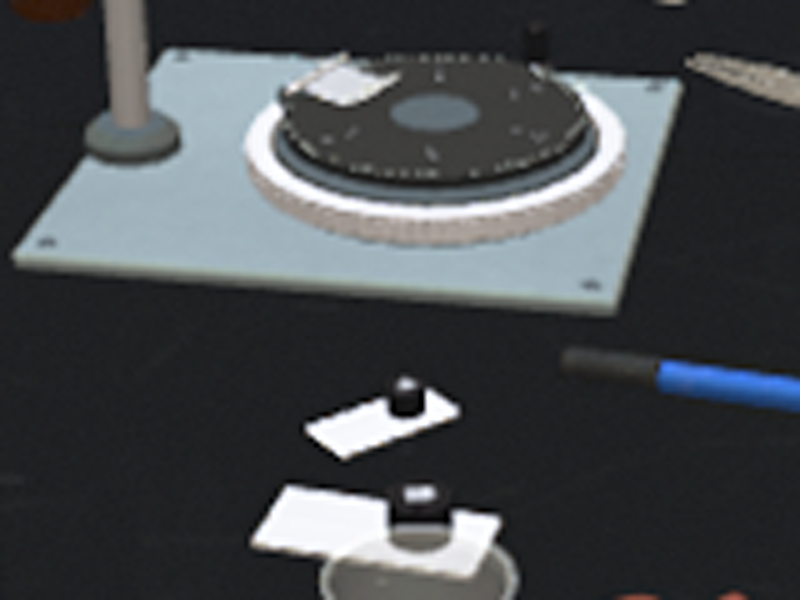

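```bash
cat >> h.py <<'E'
C={n:eyes.get_calibration(n) for n in('side','top')}
def ray(n,u,v):
    c=C[n]; f=240/np.tan(np.radians(c['fovy']/2))
    d=np.array([(u-c['cx'])/f,-(v-c['cy'])/f,-1.]); M=c['cam_to_world']
    return M[:3,3],M[:3,:3]@d
def onz(n,u,v,z):
    o,d=ray(n,u,v); return o+d*(z-o[2])/d[2]
def proj(n,p):
    c=C[n]; f=240/np.tan(np.radians(c['fovy']/2)); M=c['cam_to_world']
    q=M[:3,:3].T@(np.asarray(p)-M[:3,3]); return np.array([c['cx']+f*q[0]/-q[2],c['cy']-f*q[1]/-q[2]])
def tri(a,b):
    o1,d1=ray('top',*a);o2,d2=ray('side',*b)
    s=np.linalg.lstsq(np.c_[d1,-d2],o2-o1,rcond=None)[0]
    p,q=o1+d1*s[0],o2+d2*s[1]; return (p+q)/2,np.linalg.norm(p-q)
E
python3 - <<'E'
from h import *
t=cv2.imread('pics/top0.png').astype(int); s=cv2.imread('pics/side0.png').astype(int)
# ring
def comp(im,x0,y0,x1,y1,thr):
    m=np.zeros(im.shape[:2],np.uint8); m[y0:y1,x0:x1]=(im[y0:y1,x0:x1].min(2)>thr)
    return m
def show(n,im,box,thr,zs,amin=20):
    m=comp(im,*box,thr); cs,_=cv2.findContours(m*255,cv2.RETR_EXTERNAL,cv2.CHAIN_APPROX_NONE)
    for c in cs:
        if cv2.contourArea(c)<amin: continue
        print(n,'area',cv2.contourArea(c),'rect',cv2.minAreaRect(c))
        if len(c)>5: 
            e=cv2.fitEllipse(cv2.convexHull(c)) if len(cv2.convexHull(c))>5 else None
            if e: print('  ell',e)
        b=cv2.boxPoints(cv2.minAreaRect(c))
        P=np.array([onz(n,*p,zs)[:2] for p in b]); print('  world',P.round(4).tolist(),P.mean(0).round(4),[np.linalg.norm(P[i]-P[i-1]).round(4) for i in range(4)])
print('carriers');show('top',t,(185,225,255,280),110,0.004)
print('leaf');show('top',t,(312,215,335,240),165,0.053,8)
print('ring');show('top',t,(280,208,365,282),185,0.034)
E
```

```text
carriers
top area 232.5 rect ((232.75003051757812, 247.75003051757812), (21.920310974121094, 11.31370735168457), 45.0)
  ell ((233.66123962402344, 248.1808624267578), (13.118432998657227, 30.179235458374023), 136.8565216064453)
  world [[0.5191, 0.2481], [0.5448, 0.2228], [0.495, 0.1729], [0.4695, 0.1982]] [0.5071 0.2105] [np.float64(0.0704), np.float64(0.0361), np.float64(0.0705), np.float64(0.036)]
top area 488.0 rect ((202.41893005371094, 251.4864959716797), (16.111101150512695, 33.04419708251953), 9.462322235107422)
  ell ((202.68406677246094, 251.64828491210938), (21.85714340209961, 37.4022331237793), 7.5432024002075195)
  world [[0.4473, 0.3404], [0.5516, 0.3245], [0.5431, 0.2736], [0.4389, 0.2898]] [0.4952 0.3071] [np.float64(0.0513), np.float64(0.1055), np.float64(0.0515), np.float64(0.1055)]
leaf
top area 211.5 rect ((323.0, 225.5), (21.0, 22.0), 90.0)
  ell ((322.64959716796875, 220.7948760986328), (22.357723236083984, 29.47997283935547), 172.38223266601562)
  world [[0.6073, -0.0431], [0.6074, -0.1117], [0.5418, -0.1115], [0.5418, -0.0431]] [ 0.5746 -0.0774] [np.float64(0.0655), np.float64(0.0686), np.float64(0.0656), np.float64(0.0684)]
ring
top area 3358.5 rect ((314.8529357910156, 244.4117889404297), (65.7271499633789, 65.484619140625), 75.96376037597656)
  ell ((316.02978515625, 244.6720733642578), (65.0658950805664, 69.26107025146484), 107.58739471435547)
  world [[0.592, 0.073], [0.6426, -0.1275], [0.4411, -0.1771], [0.3917, 0.0223]] [ 0.5168 -0.0523] [np.float64(0.2066), np.float64(0.2068), np.float64(0.2074), np.float64(0.2054)]
```

```bash
cat >> h.py <<'E'
def upmask(im,box,f,S=8):
    x0,y0,x1,y1=box
    c=cv2.resize(im[y0:y1,x0:x1],None,fx=S,fy=S,interpolation=cv2.INTER_CUBIC).astype(int)
    m=f(c).astype(np.uint8)*255
    cs,_=cv2.findContours(m,cv2.RETR_EXTERNAL,cv2.CHAIN_APPROX_NONE)
    return [((c[:,0]+.5)/S-.5+[x0,y0]) for c in sorted(cs,key=cv2.contourArea,reverse=True)]
def W(n,pts,z): return np.array([onz(n,u,v,z)[:2] for u,v in pts])
def rect(P):
    r=cv2.minAreaRect((P*1000).astype(np.float32)); b=cv2.boxPoints(r)/1000
    return r,b
from scipy.optimize import least_squares
def circ(P,r=None,loss='soft_l1'):
    c0=P.mean(0)
    if r: f=lambda x:np.hypot(*(P-x[:2]).T)-r; x0=c0
    else: f=lambda x:np.hypot(*(P-x[:2]).T)-x[2]; x0=[*c0,.05]
    s=least_squares(f,x0,loss=loss,f_scale=.001); return s.x, np.std(s.fun)
E
python3 - <<'E'
from h import *
t=cv2.imread('pics/top0.png'); s=cv2.imread('pics/side0.png')
for n,im,box,z in(('top',t,(185,230,219,275),.004),('side',s,(285,322,345,350),.004)):
    for thr in (100,130):
        cs=upmask(im,box,lambda c:c.min(2)>thr); P=W(n,cs[0],z); r,b=rect(P); print(n,thr,'carrier',r)
# mount top disc in top view
box=(194,252,212,268)
for n,box,im,z in(('top',(186,248,218,266),t,.026),):
    cs=upmask(im,box,lambda c:(c.max(2)<110))
    for c in cs[:4]: 
        (x,y),rr=cv2.minEnclosingCircle(c.astype(np.float32)); print('mount',x,y,rr,onz(n,x,y,.026),onz(n,x,y,.015))
# ring
for n,im,box,thr in(('top',t,(275,205,365,285),185),('side',s,(285,232,370,280),170)):
    cs=upmask(im,box,lambda c:c.min(2)>thr); P=W(n,cs[0],.034); print('ring',n,len(cs),circ(P,.104),circ(P))
cs=upmask(t,(275,205,365,285),lambda c:c.min(2)>185); 
# base plate
cs=upmask(t,(262,170,376,292),lambda c:(c.max(2)>90)); P=W('top',cs[0],.012); print('base',rect(P))
cs=upmask(s,(240,225,385,295),lambda c:(c.max(2)>90)); P=W('side',cs[0],.012); print('base side',rect(P))
# knob & marks
k=upmask(t,(345,248,362,270),lambda c:c.max(2)<90)
for c in k[:3]: print('knob',c.mean(0),len(c),onz('top',*c.mean(0),.0545))
E
```

```text
top 100 carrier ((495.4738464355469, 307.013916015625), (52.963958740234375, 107.44039154052734), 81.32306671142578)
top 130 carrier ((495.35125732421875, 307.0636901855469), (50.69654083251953, 104.98587799072266), 81.38787078857422)
side 100 carrier ((484.875244140625, 322.1072692871094), (84.05636596679688, 121.83047485351562), 81.45358276367188)
side 130 carrier ((485.3309326171875, 322.2887268066406), (83.21488189697266, 120.12773895263672), 81.59831237792969)
mount 190.125 256.5 10.034805297851562 [0.47876062 0.34013228 0.026     ] [0.47894048 0.34307075 0.015     ]
mount 213.0 256.5 9.978592872619629 [0.47872359 0.2684402  0.026     ] [0.47890316 0.27082021 0.015     ]
mount 200.4375 257.625 4.428788661956787 [0.47520549 0.30778366 0.026     ] [0.47535766 0.31047015 0.015     ]
ring top 3 (array([ 0.51708709, -0.05295602]), np.float64(0.0027918614775310695)) (array([ 0.51708778, -0.05296598,  0.10410796]), np.float64(0.0027901746579973605))
ring side 5 (array([ 0.51821033, -0.06560148]), np.float64(0.017299721100323302)) (array([ 0.51784817, -0.06459013,  0.10698887]), np.float64(0.017282176170413558))
base (((576.149169921875, -61.59088134765625), (294.5046691894531, 363.88836669921875), 86.37391662597656), array([[ 0.38525626, -0.19704139],
       [ 0.7484162 , -0.22005546],
       [ 0.7670421 ,  0.07385963],
       [ 0.40388215,  0.0968737 ]], dtype=float32))
base side (((582.018798828125, -96.48262023925781), (379.6903991699219, 384.41693115234375), 86.30382537841797), array([[ 0.37797165, -0.27354208],
       [ 0.76158893, -0.29832375],
       [ 0.78606594,  0.08057684],
       [ 0.40244868,  0.10535852]], dtype=float32))
knob [353.63567073 258.05945122] 41 [ 0.47320075 -0.17220642  0.0545    ]
knob [361.28125 268.9875 ] 20 [ 0.43935614 -0.19576153  0.0545    ]
```

Run:
```python
from h import *
t=cv2.imread('pics/top0.png'); s=cv2.imread('pics/side0.png')
c0=np.array([.517,-.053])
# table edge: dark contours within ring, top & side
for n,im,box,thr in(('top',t,(285,212,350,278),170),):
    x0,y0,x1,y1=box
    cs=upmask(im,box,lambda c:c.max(2)<thr)
    P=W(n,cs[0],.048); P=P[np.hypot(*(P-c0).T)>.078]; print('table',n,circ(P,.085),circ(P))
# warp top-down rectified table views from each camera (plane z=.048), 0.25mm/px
for n,im in(('top',t),('side',s)):
    N=600; g=np.linspace(-.15,.15,N)
    X,Y=np.meshgrid(c0[0]-g, c0[1]-g,indexing='ij') # rows: -x down ; cols right = -y
    for z in(.048,):
        uv=np.array([proj(n,(x,y,z)) for x,y in zip(X.ravel(),Y.ravel())]).reshape(N,N,2).astype(np.float32)
        cv2.imwrite(f'pics/rect_{n}.png',cv2.remap(im,uv[...,0],uv[...,1],cv2.INTER_CUBIC))
# leaf
def f(thr): 
    return lambda c:(c.min(2)>thr)
for thr in(150,170,190):
    for c in upmask(t,(312,217,333,239),f(thr))[:1]:
        P=W('top',c,.053); P=P[np.hypot(*(P-c0).T)<.075]; print(thr,rect(P))
# locked mark
for c in upmask(t,(348,228,362,238),lambda c:c.min(2)>185)[:2]:
    P=W('top',c,.012); print('mark',rect(P), np.degrees(np.arctan2(*(P-c0).mean(0)[::-1])))
for c in upmask(t,(345,260,362,272),lambda c:c.min(2)>185)[:3]:
    P=W('top',c,.012); print('open',P.mean(0), np.degrees(np.arctan2(*(P-c0).mean(0)[::-1])),np.hypot(*(P.mean(0)-c0)))
```

```text
table top (array([ 0.51513818, -0.05198121]), np.float64(0.0019836505685823847)) (array([ 0.51599777, -0.05245188,  0.08937661]), np.float64(0.0020845771746165246))
150 (((564.8056640625, -73.83682250976562), (43.125953674316406, 39.16364669799805), 66.54796600341797), array([[ 0.53825974, -0.08582536],
       [ 0.57418823, -0.10141176],
       [ 0.59135157, -0.06184828],
       [ 0.5554231 , -0.04626189]], dtype=float32))
170 (((565.94140625, -74.29830932617188), (39.61030578613281, 38.00124740600586), 66.76905059814453), array([[ 0.54066944, -0.08500314],
       [ 0.5755896 , -0.09999229],
       [ 0.5912134 , -0.06359348],
       [ 0.5562932 , -0.04860433]], dtype=float32))
190 (((554.5458984375, -68.12738037109375), (34.54045867919922, 14.107950210571289), 49.247249603271484), array([[ 0.53792834, -0.07660536],
       [ 0.5486156 , -0.08581497],
       [ 0.5711635 , -0.05964941],
       [ 0.5604762 , -0.0504398 ]], dtype=float32))
mark (((555.1889038085938, -176.18795776367188), (5.565077781677246, 36.87067413330078), 16.32684326171875), array([[ 0.54733604, -0.15927826],
       [ 0.55770105, -0.19466208],
       [ 0.56304175, -0.19309765],
       [ 0.55267674, -0.15771383]], dtype=float32)) -72.76472403914414
open [ 0.44716307 -0.17868021] -119.05968507302444 0.1437800820784034
```

View pics/rect_top.png

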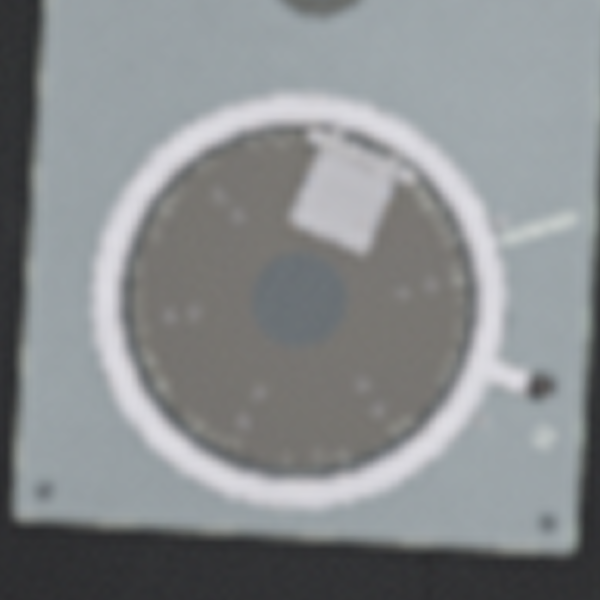

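View pics/rect_side.png

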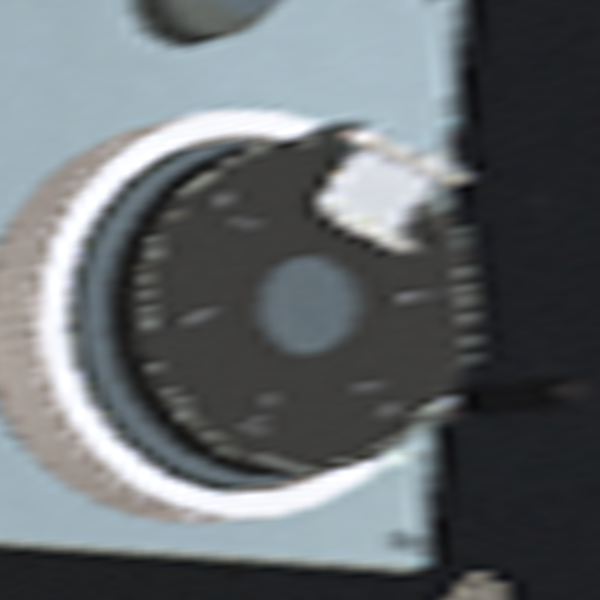

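Measured so far:

| Thing | Position or angle |
|---|---|
| Ring axis | about (0.517, -0.053) |
| Table yaw | about -23.2° |
| Knob | (0.473, -0.172), at -110.3° |
| Locked mark | -72.8° |
| Carrier | (0.4955, 0.307), yaw -8.6° |
| Carrier mount | (0.4757, 0.310) |

The carrier at (202,252) is the larger of the two lookalikes. The other one, at (233,247), measures only 70 mm. I'll move to the lever now.

Request:
send_rows(plan=[[2.6, -2.5, 0, 0, 0, -0.12, 0], [2.6, -2.5, 0, 0, 0, -0.12, 0], [2.6, -2.5, 0, 0, 0, -0.12, 0], [2.6, -2.5, 0, 0, 0, -0.12, 0], [2.6, -2.5, 0, 0, 0, -0.12, 0], [2.6, -2.5, 0, 0, 0, -0.12, 0], [2.6, -2.5, 0, 0, 0, -0.12, 0], [2.6, -2.5, 0, 0, 0, -0.12, 0], [2.6, -2.5, 0, 0, 0, -0.12, 0], [2.6, -2.5, 0, 0, 0, -0.12, 0], [2.6, -2.5, 0, 0, 0, -0.12, 0], [0, -4, 0, 0, 0, -0.12, 0]], squeeze=30)

```text
t: 1.1
eef_pos: [0.4504, 0.3136, 0.1788]
ee_rot: [180.0, -0.0, 82.7]
ft_force: [-0.4, -0.2, 0.6]
grip_width: 0.0471
```

Request:
send_rows(plan=[[0.2, -4.05, 0, 0, 0, -0.03, 0], [0.2, -4.05, 0, 0, 0, -0.03, 0], [0.2, -4.05, 0, 0, 0, -0.03, 0], [0.2, -4.05, 0, 0, 0, -0.03, 0], [0.2, -4.05, 0, 0, 0, -0.03, 0], [0.2, -4.05, 0, 0, 0, -0.03, 0], [0.2, -4.05, 0, 0, 0, -0.03, 0], [0.2, -4.05, -1, 0, 0, -0.012, 0], [0.2, -4.05, -1, 0, 0, 0, 0], [0.2, -4.05, -1.5, 0, 0, 0, 0], [0.26, -4.05, -1.5, 0, 0, 0, 0], [0, -4.0, -1.5, 0, 0, 0, 0]])

```text
t: 2.1
eef_pos: [0.4695, -0.1687, 0.1152]
ee_rot: [180.0, -0.0, 70.4]
ft_force: [1.2, -0.1, 1.1]
grip_width: 0.047
```

Run:
```python
from h import *
s=cap('side','s1.png');t=cap('top','t1.png')
cv2.imwrite('pics/s1c.png',cv2.resize(s[150:310,240:440],None,fx=4,fy=3.7,interpolation=cv2.INTER_CUBIC))
p=status.get_obs()['eef_pos'];print(p,proj('side',p),proj('top',p))
```

```text
[ 0.46782841 -0.17022411  0.11329008] [347.26149248 211.84322697] [354.90761087 259.61855344]
```

View pics/s1c.png

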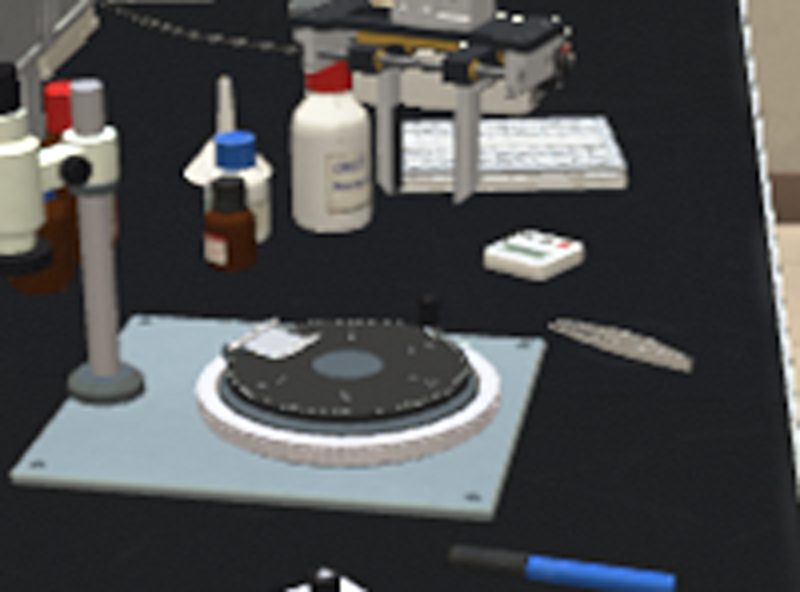

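Run:
```python
from h import *
t=cv2.imread('pics/top0.png')
print(proj('side',(.473,-.172,.0545)))
s=cap('side','s2.png');t=cap('top','t2.png')
p=status.get_obs()['eef_pos'];print(p,proj('side',p))
cv2.imwrite('pics/s2c.png',cv2.resize(s[180:260,300:400],None,fx=8,fy=7.5,interpolation=cv2.INTER_CUBIC))
cv2.imwrite('pics/t2c.png',cv2.resize(t[200:300,290:410],None,fx=6,fy=6,interpolation=cv2.INTER_CUBIC))
```

```text
[345.57105893 230.32928221]
[ 0.46901809 -0.16701616  0.11506362] [346.73990665 211.64897144]
```

View pics/s2c.png

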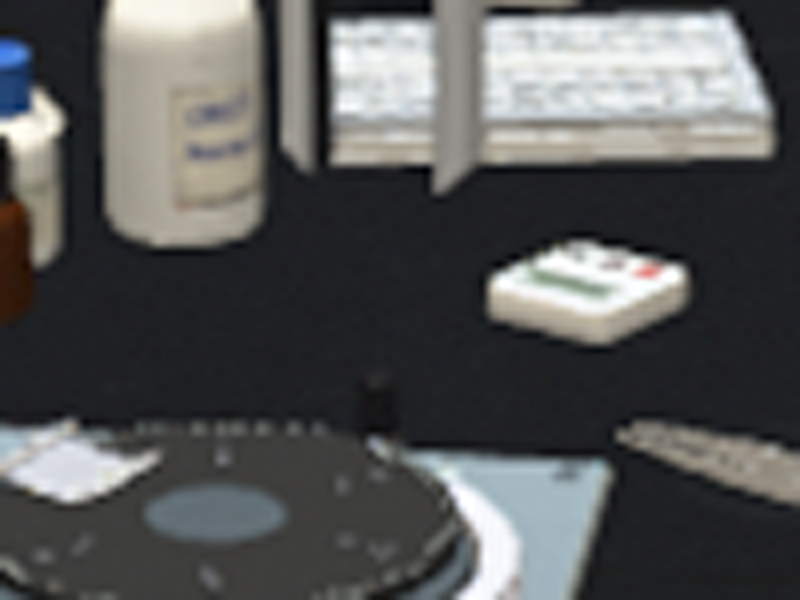

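View pics/t2c.png

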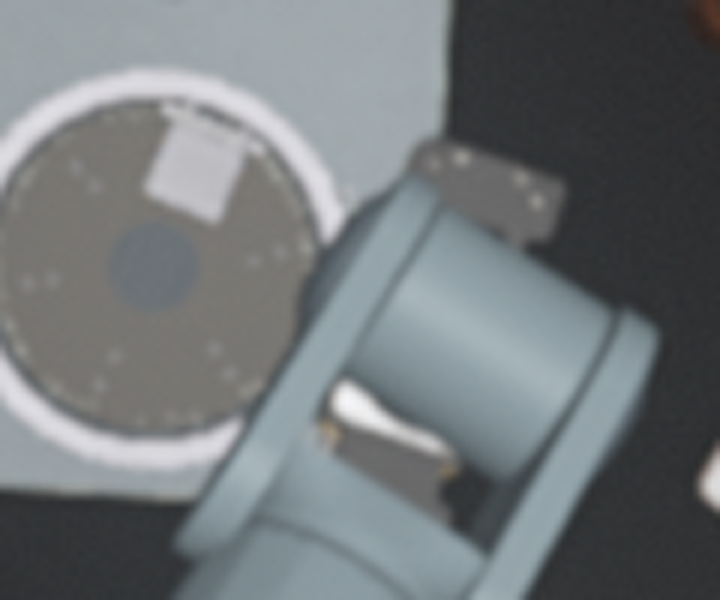

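Run:
```python
from h import *
s=cv2.imread('pics/s2.png')
c=np.clip(s[185:225,320:380].astype(float)*4,0,255).astype(np.uint8)
cv2.imwrite('pics/s2d.png',cv2.resize(c,None,fx=12,fy=12,interpolation=cv2.INTER_NEAREST))
```

```text
(no output)
```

View pics/s2d.png

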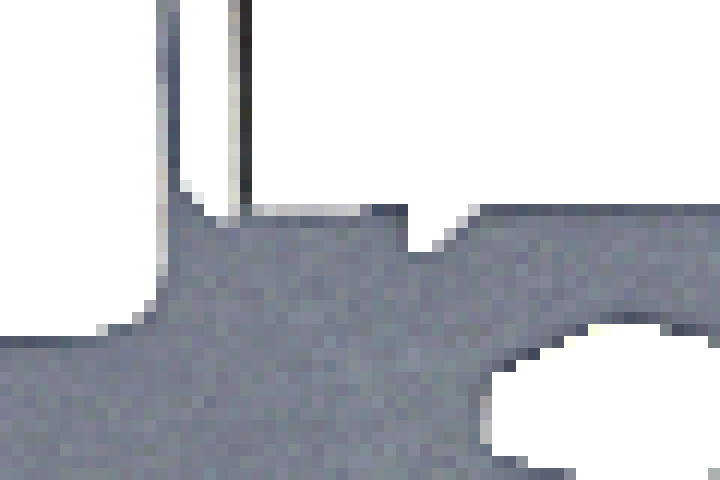

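Run:
```python
from h import *
print('tcp0',proj('side',(.161,.629,.178)),'col',proj('side',(.692,-.064,.257)),proj('top',(.692,-.064,.257)))
s=cv2.imread('pics/side0.png')
cv2.imwrite('pics/s0d.png',cv2.resize(s[200:400,440:600],None,fx=3.5,fy=3,interpolation=cv2.INTER_CUBIC))
```

```text
tcp0 [503.64515048 372.06547614] col [259.60353729 172.89256486] [320.14298889 175.06798524]
```

View pics/s0d.png

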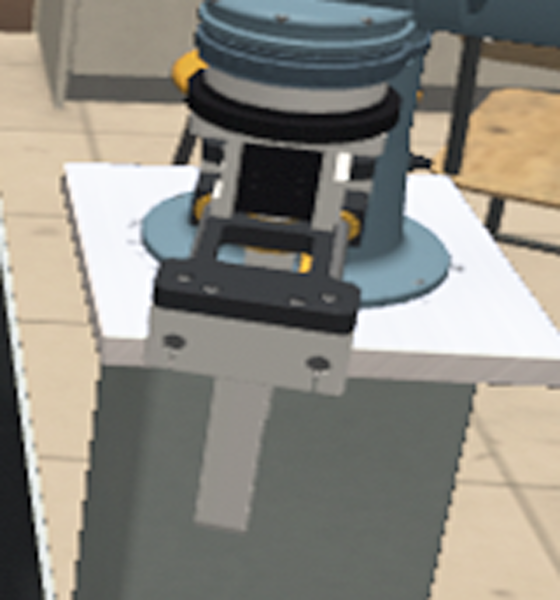

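Run:
```python
from h import *
R=lambda a:np.array([np.cos(np.radians(a)),np.sin(np.radians(a)),0])
p=np.array([.161,.629,.178])
for h in (0,.01,.02,.03):
  print(h,[proj('side',p+k*R(75.6)+[0,0,h]) for k in(.047,.0595)])
p=np.array([.469,-.167,.115])
for h in (0,.01,.02,.03):
  print(h,[proj('side',p+k*R(-20)+[0,0,h]).round(1) for k in(-.036,-.0235,.0235,.036)])
```

```text
0 [array([500.0427747 , 391.74549867]), array([499.02125367, 397.32613718])]
0.01 [array([500.83185572, 385.87333925]), array([499.81599968, 391.40119464])]
0.02 [array([501.62916105, 379.93997635]), array([500.6191455 , 385.41363032])]
0.03 [array([502.43481995, 373.94444812]), array([501.43082501, 379.36244617])]
0 [array([358.1, 213.6]), array([354.2, 212.9]), array([339.4, 210.4]), array([335.6, 209.8])]
0.01 [array([358.2, 210.3]), array([354.2, 209.6]), array([339.4, 207.2]), array([335.5, 206.6])]
0.02 [array([358.2, 207. ]), array([354.2, 206.3]), array([339.4, 204. ]), array([335.5, 203.3])]
0.03 [array([358.2, 203.7]), array([354.2, 203. ]), array([339.4, 200.7]), array([335.5, 200.1])]
```

The visible fingertips sit about 20 mm above the nominal TCP while the gripper is open. I'll shut the fingers and check whether the tips move with the opening.

Request:
send_rows(plan=[[0, 0, 0, 0, 0, 0, -1], [0, 0, 0, 0, 0, 0, -1], [0, 0, 0, 0, 0, 0, -1], [0, 0, 0, 0, 0, 0, -1], [0, 0, 0, 0, 0, 0, -1], [0, 0, 0, 0, 0, 0, -1]])

```text
t: 2.8
eef_pos: [0.4699, -0.1663, 0.1161]
ee_rot: [180.0, 0.0, 70.5]
ft_force: [-0.3, 0.3, 0.1]
grip_width: 0.0102
```

Run:
```python
from h import *
s=cap('side','s3.png')
o=status.get_obs();p=o['eef_pos'];print(p,proj('side',p),o['grip_width'],o['ee_rot'])
cv2.imwrite('pics/s3c.png',cv2.resize(s[150:240,310:410],None,fx=6,fy=6,interpolation=cv2.INTER_NEAREST))
```

```text
[ 0.46987871 -0.16637554  0.11604141] [346.41954739 211.40040635] 0.006495302093933074 [1.79981283e+02 3.77481946e-03 7.04417396e+01]
```

View pics/s3c.png

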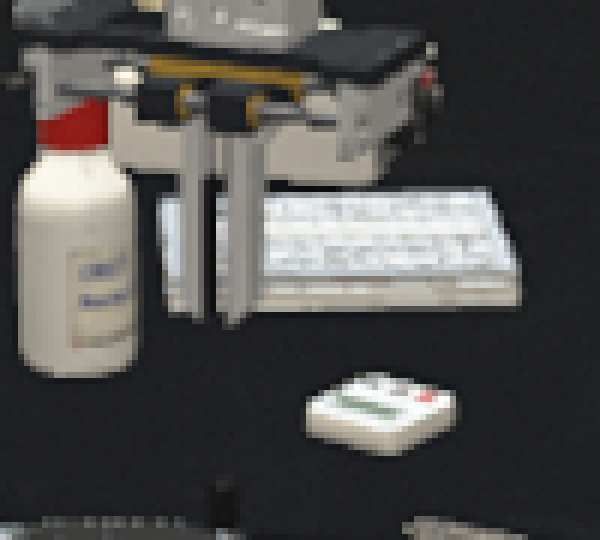

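Run:
```python
from h import *
R=lambda a:np.array([np.cos(np.radians(a)),np.sin(np.radians(a)),0])
p=np.array([.469,-.167,.115])
for z in(.1,.13,.16):
  print(z,[(proj('top',p+.0885*R(-20)+k*R(70)+[0,0,z])-[290,200])*6 for k in(-.0375,.0375)])
  print(z,[(proj('side',p+.0885*j*R(-20)+[0,0,z])-[310,150])*6 for j in(-1,1)])
```

```text
0.1 [array([546.52490465, 199.51312093]), array([392.79427384, 143.64744878])]
0.1 [array([395.42339805, 194.29693007]), array([ 53.87206998, 147.18578691])]
0.13 [array([557.1753287 , 194.93991724]), array([399.60259814, 137.67879992])]
0.13 [array([396.74927701, 130.89862499]), array([52.57687318, 86.60117948])]
0.16 [array([568.37166755, 190.13230227]), array([406.7598678 , 131.40424137])]
0.16 [array([398.09619992,  66.4940817 ]), array([51.26215376, 25.10337497])]
```

The offset stays at about 22 mm whether the gripper is open or shut. I'll descend to a height where the fingers straddle both the knob and the lever bar, which is safe whichever reading is right, and check contact by closing on the knob.

Request:
send_rows(plan=[[0.3, -0.7, 0, 0, 0, 0, 0], [0, 0, 0, 0, 0, 0, 0], [0, 0, 0, 0, 0, 0, 0], [0, 0, 0, 0, 0, 0, 0], [0, 0, -1.5, 0, 0, 0, 0], [0, 0, -1.5, 0, 0, 0, 0], [0, 0, -1.5, 0, 0, 0, 0], [0, 0, -1.5, 0, 0, 0, 0], [0, 0, -1.0, 0, 0, 0, 0], [0, 0, -0.7, 0, 0, 0, 0], [0, 0, -0.4, 0, 0, 0, 0], [0, 0, 0, 0, 0, 0, 0]], squeeze=20)

```text
t: 3.85
eef_pos: [0.4724, -0.1735, 0.0343]
ee_rot: [-179.9, -0.0, 70.4]
ft_force: [0.1, 0.5, 0.1]
grip_width: 0.0471
```

Run:
```python
from h import *
s=cap('side','s4.png')
o=status.get_obs();p=o['eef_pos'];print(p,proj('side',p),o['grip_width'],o['ft_force'])
cv2.imwrite('pics/s4c.png',cv2.resize(s[170:270,300:400],None,fx=6,fy=6,interpolation=cv2.INTER_CUBIC))
```

```text
[ 0.47285966 -0.17376087  0.03497141] [345.68953004 236.20930979] 0.04714491704653071 [-0.57826717  0.72671769 -0.1929048 ]
```

View pics/s4c.png

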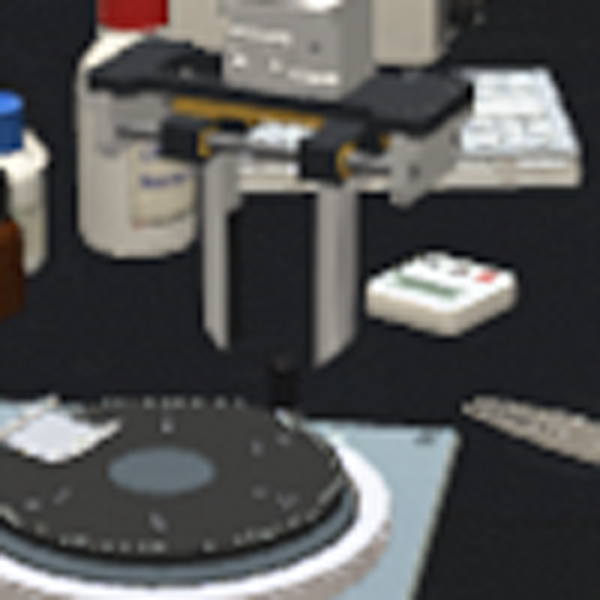

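Request:
send_rows(plan=[[0, 0, -0.6, 0, 0, 0, 0], [0, 0, -0.6, 0, 0, 0, 0], [0, 0, -0.6, 0, 0, 0, 0], [0, 0, 0, 0, 0, 0, 0], [0, 0, 0, 0, 0, 0, -1], [0, 0, 0, 0, 0, 0, -1], [0, 0, 0, 0, 0, 0, -1], [0, 0, 0, 0, 0, 0, -1], [0, 0, 0, 0, 0, 0, -1], [0, 0, 0, 0, 0, 0, -1]], squeeze=20)

```text
t: 4.73
eef_pos: [0.4725, -0.1737, 0.017]
ee_rot: [-180.0, 0.0, 70.4]
ft_force: [-1.7, 0.7, 2.5]
grip_width: 0.0131
```

Run:
```python
from h import *
s=cap('side','s5.png')
o=status.get_obs();p=o['eef_pos'];print(p,o['ee_rot'],o['grip_width'],o['ft_force'])
cv2.imwrite('pics/s5c.png',cv2.resize(s[170:270,300:400],None,fx=6,fy=6,interpolation=cv2.INTER_CUBIC))
```

```text
[ 0.47248208 -0.17366687  0.01701789] [-1.79961322e+02  8.71097156e-03  7.04145687e+01] 0.012799492783873885 [-1.52111579 -0.73030586  2.25751669]
```

View pics/s5c.png

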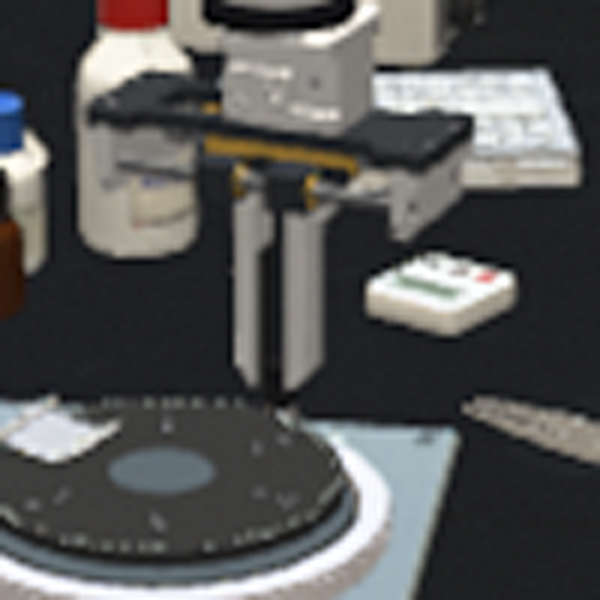

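Run:
```python
import numpy as np
a0=np.radians(-110.2); 
p=lambda a:12.9*np.array([np.cos(a),np.sin(a)])
a=a0
for i in range(18):
    print((p(a+.05)-p(a)).round(2).tolist(), np.degrees(a+.05).round(1)); a+=.05
```

```text
[0.61, -0.21] -107.3
[0.62, -0.18] -104.5
[0.63, -0.15] -101.6
[0.63, -0.11] -98.7
[0.64, -0.08] -95.9
[0.64, -0.05] -93.0
[0.64, -0.02] -90.1
[0.64, 0.01] -87.3
[0.64, 0.05] -84.4
[0.64, 0.08] -81.6
[0.64, 0.11] -78.7
[0.63, 0.14] -75.8
[0.62, 0.17] -73.0
[0.61, 0.2] -70.1
[0.6, 0.23] -67.2
[0.59, 0.26] -64.4
[0.57, 0.29] -61.5
[0.56, 0.32] -58.6
```

Request:
send_rows(plan=[[0.61, -0.21, 0, 0, 0, 0.05, -1], [0.62, -0.18, 0, 0, 0, 0.05, -1], [0.63, -0.15, 0, 0, 0, 0.05, -1], [0.63, -0.11, 0, 0, 0, 0.05, -1], [0.64, -0.08, 0, 0, 0, 0.05, -1], [0.64, -0.05, 0, 0, 0, 0.05, -1], [0.64, -0.02, 0, 0, 0, 0.05, -1], [0.64, 0.01, 0, 0, 0, 0.05, -1], [0.64, 0.05, 0, 0, 0, 0.05, -1], [0.64, 0.08, 0, 0, 0, 0.05, -1], [0.64, 0.11, 0, 0, 0, 0.05, -1], [0, 0, 0, 0, 0, 0, -1]])

```text
t: 5.78
eef_pos: [0.5428, -0.1775, 0.017]
ee_rot: [-180.0, -0.2, 102.0]
ft_force: [-0.7, 5.6, 4.5]
grip_width: 0.0131
```

Request:
send_rows(plan=[[0.32, 0.07, 0, 0, 0, 0.025, -1], [0.31, 0.08, 0, 0, 0, 0.025, -1], [0.25, 0.07, 0, 0, 0, 0.02, -1], [0, 0, 0, 0, 0, 0, -1]], squeeze=35)

```text
t: 6.12
eef_pos: [0.5509, -0.1754, 0.017]
ee_rot: [-179.9, -0.2, 106.0]
ft_force: [-2.0, 4.8, 5.1]
grip_width: 0.0122
```

Request:
send_rows(plan=[[0.2, 0.06, 0, 0, 0, 0.015, -1], [0.2, 0.06, 0, 0, 0, 0.015, -1], [0, 0, 0, 0, 0, 0, -1]])

```text
t: 6.37
eef_pos: [0.552, -0.1749, 0.0169]
ee_rot: [-179.5, -0.3, 107.7]
ft_force: [-13.0, 2.9, 12.0]
grip_width: 0.0119
```

Request:
send_rows(plan=[[0.15, 0.05, 0, 0, 0, 0.0, -1], [0.15, 0.05, 0, 0, 0, 0.0, -1], [0, 0, 0, 0, 0, 0, -1]])

```text
t: 6.62
eef_pos: [0.5519, -0.1749, 0.0168]
ee_rot: [-179.1, -0.4, 107.8]
ft_force: [-23.2, -2.3, 18.4]
grip_width: 0.0123
```

The lever is at its hard stop: force rose to 23 N with no further motion. I'll relax the push, open and lift away.

Request:
send_rows(plan=[[-0.3, -0.08, 0, 0, 0, 0, -1], [-0.15, -0.05, 0, 0, 0, 0, -1], [0, 0, 0, 0, 0, 0, 0], [0, 0, 0, 0, 0, 0, 0], [0, 0, 0, 0, 0, 0, 0], [0, 0, 0, 0, 0, 0, 0], [0, 0, 0.6, 0, 0, 0, 0], [0, 0, 1.5, 0, 0, 0, 0], [0, 0, 2.5, 0, 0, 0, 0], [0, 0, 3.5, 0, 0, 0, 0], [0, 0, 3.8, 0, 0, 0, 0], [0, 0, 3.8, 0, 0, 0, 0]])

```text
t: 7.62
eef_pos: [0.5534, -0.1758, 0.1756]
ee_rot: [-180.0, -0.0, 107.7]
ft_force: [0.7, 0.1, 0.8]
grip_width: 0.0469
```

Request:
send_rows(plan=[[-0.65, 4.05, 0, 0, 0, 0.0927, 0.28], [-0.65, 4.05, 0, 0, 0, 0.0927, 0.28], [-0.65, 4.05, 0, 0, 0, 0.0927, 0.28], [-0.65, 4.05, 0, 0, 0, 0.0927, 0.28], [-0.65, 4.05, 0, 0, 0, 0.0927, 0.28], [-0.65, 4.05, 0, 0, 0, 0.0927, 0.28], [-0.65, 4.05, 0, 0, 0, 0.0927, 0.28], [-0.65, 4.05, 0, 0, 0, 0.0927, 0.28], [-0.65, 4.05, 0, 0, 0, 0.0927, 0.28], [-0.65, 4.05, 0, 0, 0, 0.0927, 0.28], [-0.65, 4.05, 0, 0, 0, 0.0927, 0.28], [-0.65, 4.0, 0, 0, 0, 0.0927, 0.28]])

```text
t: 8.62
eef_pos: [0.4752, 0.3116, 0.1746]
ee_rot: [180.0, 0.1, 171.7]
ft_force: [0.5, -0.9, 0.6]
grip_width: 0.0601
```

Run:
```python
from h import *
t=cap('top','t6.png'); s=cap('side','s6.png')
o=status.get_obs();p=o['eef_pos'];print(p,o['ee_rot'],o['grip_width'],proj('side',p))
cv2.imwrite('pics/t6c.png',cv2.resize(t[175:290,265:375],None,fx=5,fy=5,interpolation=cv2.INTER_CUBIC))
cv2.imwrite('pics/s6c.png',cv2.resize(s[200:360,240:400],None,fx=4,fy=3.7,interpolation=cv2.INTER_CUBIC))
c0=np.array([.517,-.053])
for thr in(150,170):
    for im in (cv2.imread('pics/top0.png'),t):
        c=upmask(im,(312,217,333,239),lambda c:c.min(2)>thr)[0]
        P=W('top',c,.053); P=P[np.hypot(*(P-c0).T)<.075]; print(thr,rect(P)[0])
d=cv2.absdiff(cv2.GaussianBlur(cv2.imread('pics/top0.png'),(3,3),0),cv2.GaussianBlur(t,(3,3),0))[212:278,285:350]; print('table diff',d.max(), np.percentile(d,99))
```

```text
[0.47431162 0.31405832 0.17441598] [1.79914046e+02 1.79569409e-02 1.71844914e+02] 0.060308508251170116 [320.90875548 267.570432  ]
150 ((564.8056640625, -73.83682250976562), (43.125953674316406, 39.16364669799805), 66.54796600341797)
150 ((564.752685546875, -73.89875030517578), (43.374881744384766, 39.21141815185547), 66.54796600341797)
170 ((565.94140625, -74.29830932617188), (39.61030578613281, 38.00124740600586), 66.76905059814453)
170 ((565.955322265625, -74.2762451171875), (39.89459228515625, 38.091880798339844), 66.92196655273438)
table diff 52 9.0
```

View pics/t6c.png

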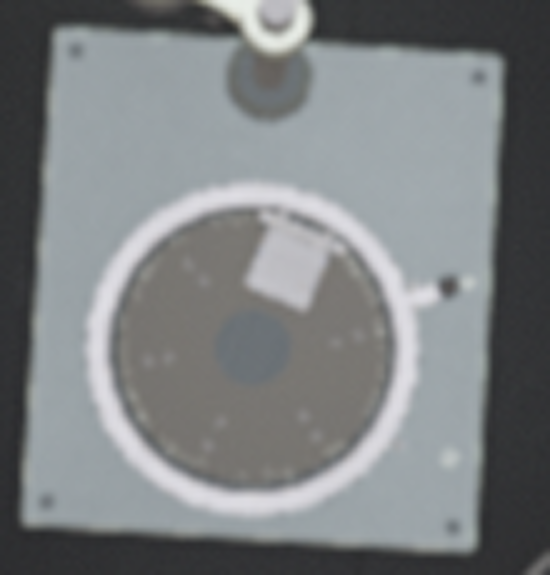

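View pics/s6c.png

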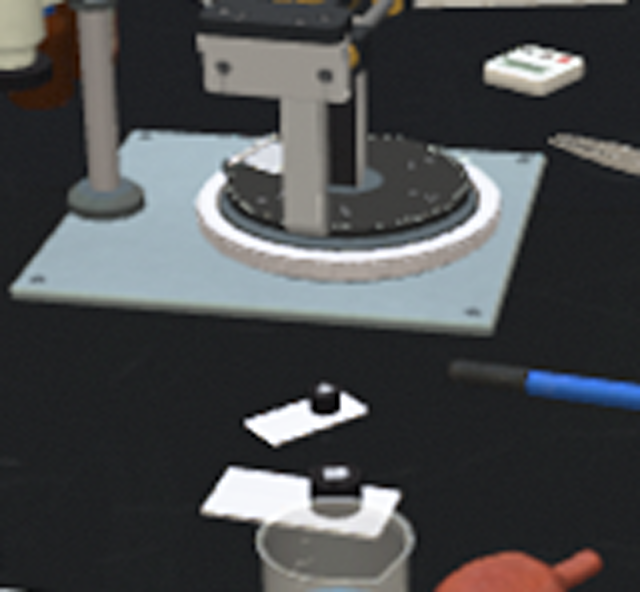

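Run:
```python
from h import *
R=lambda a:np.array([np.cos(np.radians(a)),np.sin(np.radians(a)),0])
s=cv2.imread('pics/s6.png')
c=s[225:275,300:345]; cv2.imwrite('pics/s6d.png',cv2.resize(c,None,fx=14,fy=12,interpolation=cv2.INTER_NEAREST))
p=np.array([.4743,.3140,.1744])
for h in(0,.015,.02,.025):
    print(h,[proj('side',p+k*R(81.8)+j*R(-8.2)+[0,0,h]).round(1) for k in(.030,.0425) for j in(-.008,.008)])
print('knob locked top-cam',onz('top',354.6,232.4,.0545))
# mount from side: white spot top
for n,b in(('side',(315,318,335,332)),):
    pass
m=upmask(s,(313,322,336,334),lambda c:c.min(2)>120)
for c in m[:4]: print(len(c),c.mean(0),onz('side',*c.mean(0),.026))
print(proj('side',(.4757,.310,.026)))
m=upmask(cv2.imread('pics/top0.png'),(194,253,207,264),lambda c:c.min(2)>90)
for c in m[:4]: print(len(c),c.mean(0),onz('top',*c.mean(0),.026))
```

```text
0 [array([320.5, 274.5]), array([312.9, 273.6]), array([318.8, 277.3]), array([311.1, 276.4])]
0.015 [array([320.4, 267.8]), array([312.7, 266.9]), array([318.6, 270.6]), array([310.9, 269.7])]
0.02 [array([320.3, 265.6]), array([312.7, 264.7]), array([318.6, 268.3]), array([310.8, 267.4])]
0.025 [array([320.3, 263.3]), array([312.6, 262.4]), array([318.5, 266. ]), array([310.7, 265.1])]
knob locked top-cam [ 0.55294275 -0.17559612  0.0545    ]
147 [314.64243197 331.01573129] [0.48949388 0.32310639 0.026     ]
118 [323.40042373 327.36440678] [0.47277024 0.30675011 0.026     ]
117 [332.72702991 332.35202991] [0.45029507 0.32376938 0.026     ]
[321.85435956 328.09530662]
380 [200. 258.] [0.47402699 0.30913996 0.026     ]
```

View pics/s6d.png

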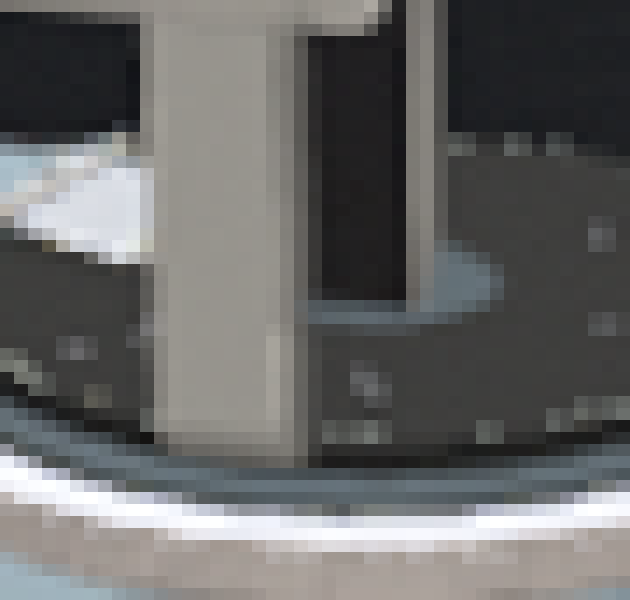

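Request:
send_rows(plan=[[0, 0, -2, 0, 0, 0, 0.1], [0, 0, -3, 0, 0, 0, 0.1], [0, 0, -4, 0, 0, 0, 0.1], [0, 0, -3.5, 0, 0, 0, 0.1], [0, 0, -2, 0, 0, 0, 0.1], [0, 0, -0.5, 0, 0, 0, 0.1], [0, 0, 0, 0, 0, 0, 0.1], [0, 0, 0, 0, 0, 0, 0.1]])

```text
t: 9.38
eef_pos: [0.477, 0.3095, 0.0254]
ee_rot: [179.9, 0.1, 171.3]
ft_force: [-0.1, 1.3, 0.1]
grip_width: 0.0518
```

Run:
```python
from h import *
s=cap('side','s7.png');t=cap('top','t7.png')
o=status.get_obs();p=o['eef_pos'];print(p,o['ee_rot'],o['grip_width'],o['ft_force'])
cv2.imwrite('pics/s7c.png',cv2.resize(s[270:370,270:380],None,fx=7,fy=6,interpolation=cv2.INTER_CUBIC))
cv2.imwrite('pics/t7c.png',cv2.resize(t[210:300,150:270],None,fx=6,fy=6,interpolation=cv2.INTER_CUBIC))
```

```text
[0.47769725 0.30996664 0.02631728] [179.87974131   0.21453166 171.36271198] 0.052095646026607184 [ 0.0273348   0.371064   -0.73162336]
```

View pics/s7c.png

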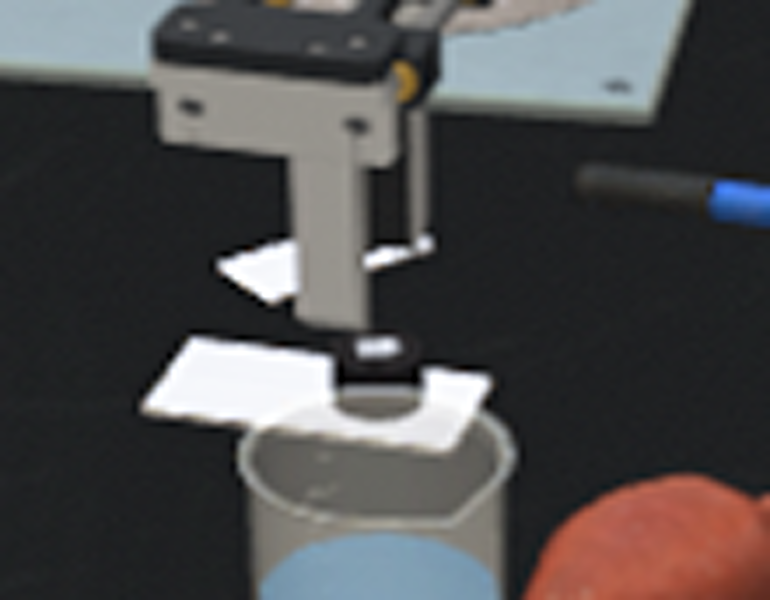

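View pics/t7c.png

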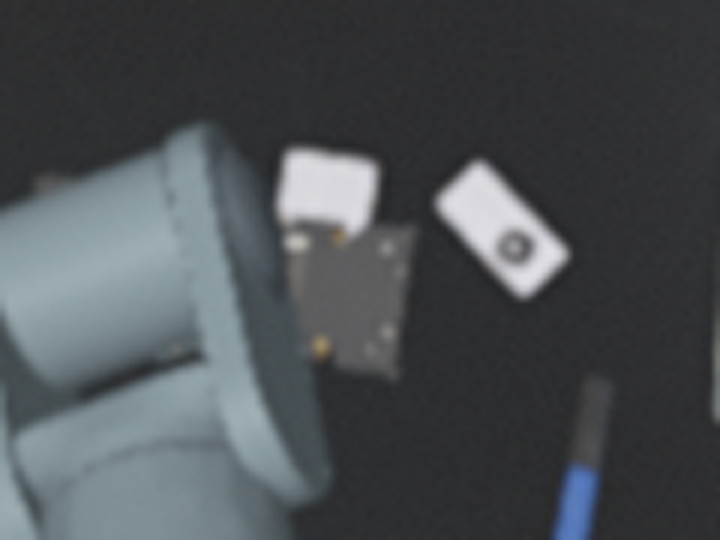

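Run:
```python
from h import *
R=lambda a:np.array([np.cos(np.radians(a)),np.sin(np.radians(a)),0])
p=np.array([.4777,.310,.0263])
f=lambda q:((q-[270,270])*[7,6]).round(0)
for h in(.02,.025):print([f(proj('side',p+k*R(81.4)+[0,0,h])) for k in(-.026,.026,.0385)])
for x in(.470,.475): print('mount top',f(proj('side',(x,.310,.026))))
# carrier centre corners
c=np.array([.4955,.307,.004]);
print([f(proj('side',c+a*R(-8.6)+b*R(81.4))) for a in(-.05,.05) for b in(-.023,.023)])
```

```text
[array([379., 263.]), array([330., 338.]), array([318., 357.])]
[array([379., 251.]), array([330., 326.]), array([318., 345.])]
mount top [381. 350.]
mount top [365. 349.]
[array([476., 378.]), array([437., 448.]), array([176., 339.]), array([128., 406.])]
```

Request:
send_rows(plan=[[-0.4, 0, -0.8, 0, 0, 0, -0.05], [0, 0, -0.8, 0, 0, 0, -0.05], [0, 0, -0.8, 0, 0, 0, -0.05], [0, 0, -0.7, 0, 0, 0, -0.05], [0, 0, -0.5, 0, 0, 0, -0.05], [0, 0, 0, 0, 0, 0, -0.05], [0, 0, 0, 0, 0, 0, -0.05]])

```text
t: 10.07
eef_pos: [0.4714, 0.3093, -0.0127]
ee_rot: [-180.0, -0.1, 171.4]
ft_force: [-0.3, -0.3, 0.9]
grip_width: 0.0446
```

Run:
```python
from h import *
s=cap('side','s8.png')
o=status.get_obs();p=o['eef_pos'];print(p,o['ee_rot'],o['grip_width'],o['ft_force'])
cv2.imwrite('pics/s8c.png',cv2.resize(s[290:350,280:360],None,fx=10,fy=10,interpolation=cv2.INTER_CUBIC))
```

```text
[ 0.4717864   0.30943897 -0.01223467] [-1.79995017e+02 -8.87192085e-03  1.71381697e+02] 0.04489514991582223 [0.37763527 0.61108826 0.09885757]
```

View pics/s8c.png

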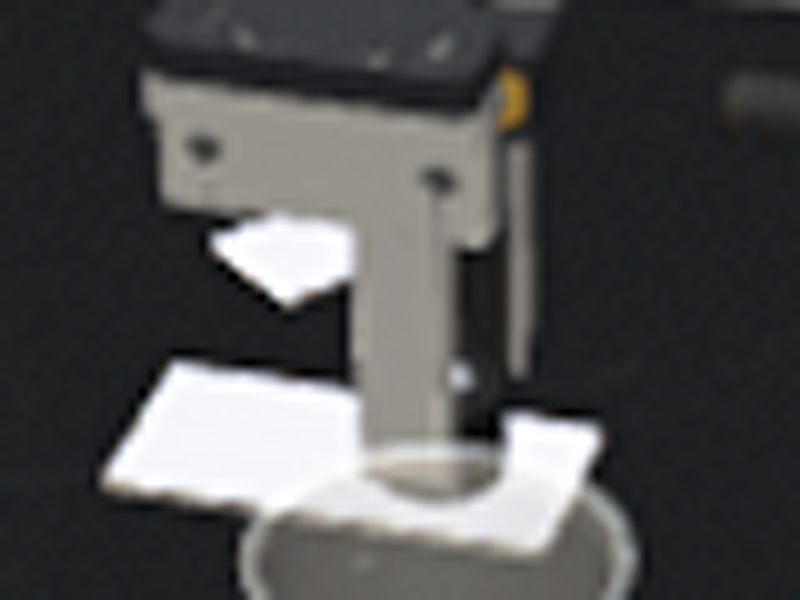

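Request:
send_rows(plan=[[0, 0, -0.25, 0, 0, 0, -0.1], [0, 0, 0, 0, 0, 0, -1], [0, 0, 0, 0, 0, 0, -1], [0, 0, 0, 0, 0, 0, -1], [0, 0, 0, 0, 0, 0, -1], [0, 0, 0, 0, 0, 0, -1], [0, 0, 0, 0, 0, 0, -1], [0, 0, 0, 0, 0, 0, -1]], squeeze=40)

```text
t: 10.78
eef_pos: [0.4719, 0.3095, -0.0145]
ee_rot: [180.0, 0.0, 171.4]
ft_force: [0.0, 0.6, -0.0]
grip_width: 0.0283
```

Run:
```python
from h import *
s=cap('side','s9.png')
o=status.get_obs();p=o['eef_pos'];print(p,o['ee_rot'],o['grip_width'],o['ft_force'])
cv2.imwrite('pics/s9c.png',cv2.resize(s[290:350,280:360],None,fx=10,fy=10,interpolation=cv2.INTER_CUBIC))
```

```text
[ 0.47185309  0.30951762 -0.01449024] [1.79986609e+02 1.32546305e-02 1.71382971e+02] 0.02867045092903909 [0.02036794 0.26590389 0.57933722]
```

View pics/s9c.png

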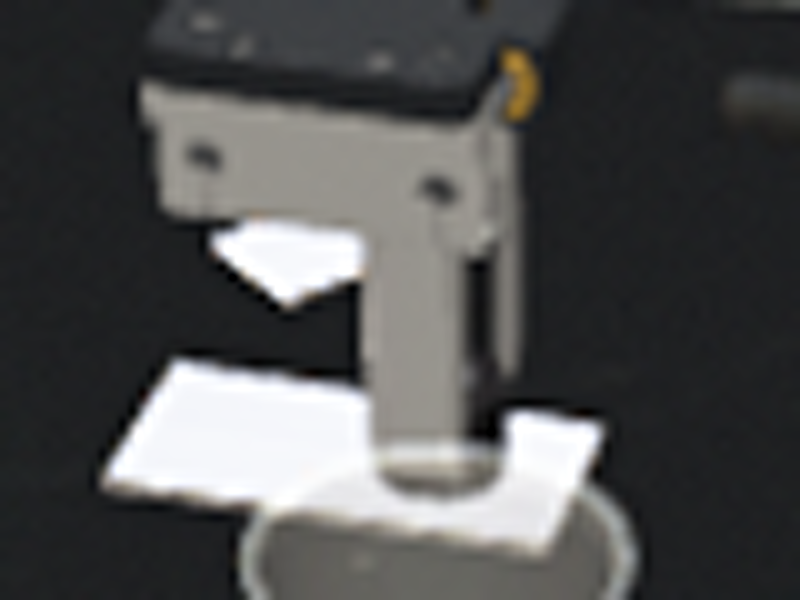

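Request:
send_rows(plan=[[0, 0, 0.3, 0, 0, 0, -1], [0, 0, 0.7, 0, 0, 0, -1], [0, 0, 1.5, 0, 0, 0, -1], [0, 0, 2.5, 0, 0, 0, -1], [0, 0, 3.0, 0, 0, 0, -1], [0, 0, 2.5, 0, 0, 0, -1], [0, 0, 1.5, 0, 0, 0, -1], [0, 0, 0, 0, 0, 0, -1]])

```text
t: 11.5
eef_pos: [0.4744, 0.3105, 0.1101]
ee_rot: [179.8, 0.4, 171.4]
ft_force: [1.2, 0.9, -1.5]
grip_width: 0.0286
```

Request:
send_rows(plan=[[0, -1.5, 0, 0, 0, 0, -1], [0, -3, 0, 0, 0, -0.0255, -1], [0, -3.5, 0, 0, 0, -0.0255, -1], [0, -3.5, 0, 0, 0, -0.0255, -1], [-0.1, -3.5, 0, 0, 0, -0.0255, -1], [-0.1, -3.5, 0, 0, 0, -0.0255, -1], [-0.1, -3.5, 0, 0, 0, -0.0255, -1], [0, -3.5, 0, 0, 0, -0.0255, -1], [0, -3.5, 0, 0, 0, -0.0255, -1], [0, -3.0, 0, 0, 0, -0.0255, -1], [0, -2.15, 0, 0, 0, -0.0255, -1], [0, 0, 0, 0, 0, 0, -1]])

```text
t: 12.5
eef_pos: [0.468, -0.0351, 0.1045]
ee_rot: [-179.9, -0.1, 156.5]
ft_force: [0.5, -0.5, -0.6]
grip_width: 0.0286
```

Request:
send_rows(plan=[[0, 0, -0.5, 0, 0, 0, -1], [0, 0, -1.0, 0, 0, 0, -1], [0, 0, -1.0, 0, 0, 0, -1], [0, 0, -1.0, 0, 0, 0, -1], [0, 0, -0.5, 0, 0, 0, -1], [0, 0, 0, 0, 0, 0, -1], [0, 0, 0, 0, 0, 0, -1]])

```text
t: 13.08
eef_pos: [0.4684, -0.0315, 0.0647]
ee_rot: [-180.0, -0.1, 156.8]
ft_force: [-1.1, 0.1, -1.1]
grip_width: 0.0285
```

Run:
```python
from h import *
s=cap('side','s10.png');t=cap('top','t10.png')
o=status.get_obs();p=o['eef_pos'];print(p,o['ee_rot'],o['grip_width'],o['ft_force'])
cv2.imwrite('pics/s10c.png',cv2.resize(s[190:290,270:380],None,fx=7,fy=6,interpolation=cv2.INTER_CUBIC))
cv2.imwrite('pics/t10c.png',cv2.resize(t[200:300,270:370],None,fx=6,fy=6,interpolation=cv2.INTER_CUBIC))
```

```text
[ 0.4691557  -0.03199108  0.06573086] [1.79995792e+02 4.41110001e-02 1.56798118e+02] 0.02844005740848466 [-0.22234646 -0.47165423 -0.21693558]
```

View pics/s10c.png

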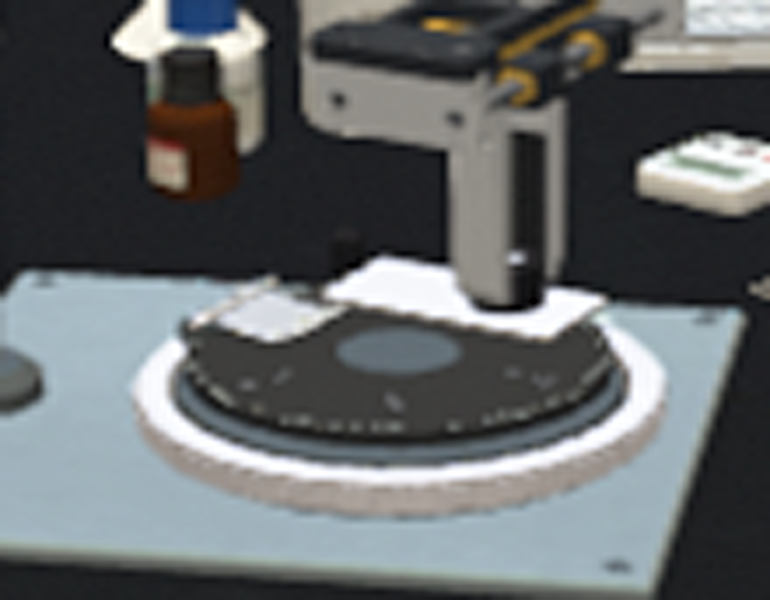

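View pics/t10c.png

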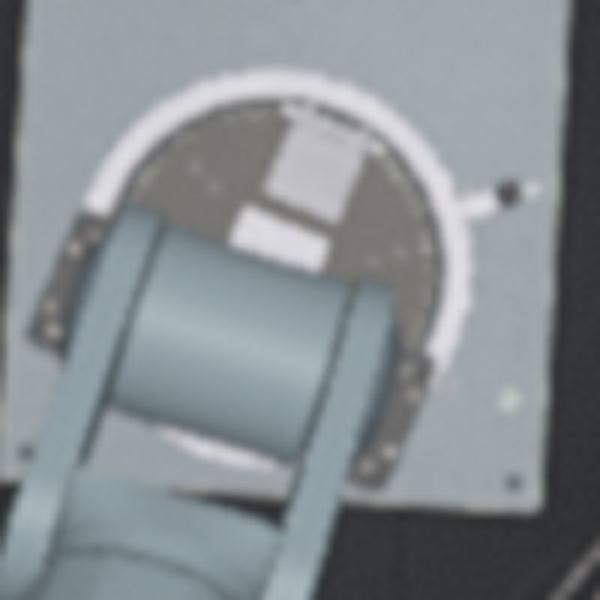

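```bash
cat >> h.py <<'E'
def analyse(t,z):
    # white blobs in the region: leaf & plate
    x0,y0=305,212
    bl=upmask(t,(305,217,332,250),lambda c:c.min(2)>168)
    return bl
E
python3 - <<'E'
from h import *
t=cv2.imread('pics/t10.png')
c=np.array([.5165,-.0525]); a=np.radians(-23.2); T=np.array([np.cos(a),np.sin(a)]);N=np.array([-T[1],T[0]])
for thr in(160,180):
  for b in upmask(t,(305,217,332,250),lambda c:c.min(2)>thr)[:3]:
    for z in(.0565,.083):
        P=W('top',b,z)-c; L=np.c_[P@T,P@N]*1000
        L=L[L[:,0]<68]
        if len(L)<30: continue
        # sides by x-bins
        xs=np.arange(np.floor(L[:,0].min())+4,L[:,0].max()-4,4)
        print(thr,z,'x',L[:,0].min().round(1),L[:,0].max().round(1),[(x,L[abs(L[:,0]-x)<2,1].min().round(1),L[abs(L[:,0]-x)<2,1].max().round(1)) for x in xs])
E
```

```text
160 0.0565 x 33.7 68.0 [(np.float64(37.0), np.float64(-21.2), np.float64(19.9)), (np.float64(41.0), np.float64(-21.4), np.float64(20.1)), (np.float64(45.0), np.float64(-21.0), np.float64(19.9)), (np.float64(49.0), np.float64(-20.4), np.float64(20.3)), (np.float64(53.0), np.float64(-20.5), np.float64(20.2)), (np.float64(57.0), np.float64(-20.5), np.float64(19.8)), (np.float64(61.0), np.float64(-20.8), np.float64(19.9))]
160 0.083 x 31.8 68.0 [(np.float64(35.0), np.float64(-21.0), np.float64(19.3)), (np.float64(39.0), np.float64(-21.2), np.float64(19.6)), (np.float64(43.0), np.float64(-20.8), np.float64(19.4)), (np.float64(47.0), np.float64(-20.2), np.float64(19.8)), (np.float64(51.0), np.float64(-20.3), np.float64(19.6)), (np.float64(55.0), np.float64(-20.3), np.float64(19.2)), (np.float64(59.0), np.float64(-20.6), np.float64(19.4)), (np.float64(63.0), np.float64(-20.7), np.float64(19.3))]
160 0.0565 x 2.0 25.0 [(np.float64(6.0), np.float64(-21.3), np.float64(26.9)), (np.float64(10.0), np.float64(-23.1), np.float64(27.0)), (np.float64(14.0), np.float64(-23.3), np.float64(26.8)), (np.f
[... 994 characters left out ...]
t64(-18.1), np.float64(17.8)), (np.float64(53.0), np.float64(-17.8), np.float64(17.1)), (np.float64(57.0), np.float64(-18.0), np.float64(17.3)), (np.float64(61.0), np.float64(-18.6), np.float64(17.1))]
180 0.0565 x 3.4 23.7 [(np.float64(7.0), np.float64(-20.7), np.float64(25.6)), (np.float64(11.0), np.float64(-21.8), np.float64(25.6)), (np.float64(15.0), np.float64(-21.9), np.float64(25.7)), (np.float64(19.0), np.float64(-21.7), np.float64(25.4))]
180 0.083 x 2.1 22.0 [(np.float64(6.0), np.float64(-20.5), np.float64(24.9)), (np.float64(10.0), np.float64(-21.6), np.float64(24.9)), (np.float64(14.0), np.float64(-21.7), np.float64(25.0)), (np.float64(18.0), np.float64(-21.4), np.float64(24.7))]
```

The plate is parallel to the leaf, about 1.9 mm too far along the table's +y, with its lead edge at x ≈ 21.5 mm. I'll correct the lateral offset and lower.

Request:
send_rows(plan=[[-0.075, -0.175, -0.5, 0, 0, 0, -1], [0, 0, -0.8, 0, 0, 0, -1], [0, 0, -0.8, 0, 0, 0, -1], [0, 0, -0.5, 0, 0, 0, -1], [0, 0, -0.2, 0, 0, 0, -1], [0, 0, 0, 0, 0, 0, -1], [0, 0, 0, 0, 0, 0, -1]])

```text
t: 13.77
eef_pos: [0.4679, -0.0338, 0.0372]
ee_rot: [-180.0, -0.0, 156.8]
ft_force: [-0.2, 0.2, -0.3]
grip_width: 0.0284
```

Request:
send_rows(plan=[[0, 0, -0.1, 0, 0, 0, -1], [0, 0, -0.1, 0, 0, 0, -1], [0, 0, -0.1, 0, 0, 0, -1], [0, 0, 0, 0, 0, 0, -1], [0, 0, 0, 0, 0, 0, -1]])

```text
t: 14.18
eef_pos: [0.468, -0.0338, 0.0344]
ee_rot: [180.0, 0.0, 156.8]
ft_force: [-0.8, 0.0, -0.4]
grip_width: 0.0286
```

Request:
send_rows(plan=[[0, 0, -0.05, 0, 0, 0, -1], [0, 0, -0.05, 0, 0, 0, -1], [0, 0, 0, 0, 0, 0, -1], [0, 0, 0, 0, 0, 0, -1]])

```text
t: 14.52
eef_pos: [0.4681, -0.0338, 0.0335]
ee_rot: [180.0, 0.0, 156.8]
ft_force: [-0.1, 1.3, 0.7]
grip_width: 0.0286
```

Request:
send_rows(plan=[[0, 0, -0.05, 0, 0, 0, -1], [0, 0, -0.05, 0, 0, 0, -1], [0, 0, 0, 0, 0, 0, -1], [0, 0, 0, 0, 0, 0, -1]])

```text
t: 14.85
eef_pos: [0.4681, -0.0339, 0.0334]
ee_rot: [-180.0, -0.0, 156.8]
ft_force: [-4.5, 0.8, 8.3]
grip_width: 0.0283
```

Request:
send_rows(plan=[[0, 0, 0.06, 0, 0, 0, -1], [0, 0, 0, 0, 0, 0, -1], [0, 0, 0, 0, 0, 0, -1]])

```text
t: 15.1
eef_pos: [0.4682, -0.0339, 0.0334]
ee_rot: [180.0, 0.0, 156.8]
ft_force: [-2.3, 0.8, 5.6]
grip_width: 0.0283
```

```bash
cat > an.py <<'E'
from h import *
import sys
tag=sys.argv[1]
t=cap('top','t%s.png'%tag); s=cap('side','s%s.png'%tag)
o=status.get_obs();print(o['t'],o['eef_pos'],o['ee_rot'],o['grip_width'],o['ft_force'])
cv2.imwrite(f'pics/s{tag}c.png',cv2.resize(s[200:280,280:380],None,fx=8,fy=7,interpolation=cv2.INTER_CUBIC))
cv2.imwrite(f'pics/t{tag}c.png',cv2.resize(t[210:270,290:350],None,fx=9,fy=9,interpolation=cv2.INTER_CUBIC))
c=np.array([.5165,-.0525]); a=np.radians(-23.2); T=np.array([np.cos(a),np.sin(a)]);N=np.array([-T[1],T[0]])
thr=160
for b in upmask(t,(300,217,335,255),lambda c:c.min(2)>thr)[:3]:
    for z in(.0565,.052):
        P=W('top',b,z)-c; L=np.c_[P@T,P@N]*1000
        L=L[L[:,0]<68]
        if len(L)<30: continue
        xs=np.arange(np.floor(L[:,0].min())+4,L[:,0].max()-3,4)
        print(z,'x',L[:,0].min().round(1),L[:,0].max().round(1),[(float(x),float(L[abs(L[:,0]-x)<2,1].min().round(1)),float(L[abs(L[:,0]-x)<2,1].max().round(1))) for x in xs])
E
python3 an.py 11
```

```text
15.2 [ 0.46820602 -0.03389471  0.03342465] [-1.79997964e+02  1.01673659e-02  1.56777674e+02] 0.02846542089272963 [-2.11268732  1.34930281  6.33458925]
0.0565 x 33.7 68.0 [(37.0, -21.2, 19.9), (41.0, -21.6, 20.1), (45.0, -21.0, 19.9), (49.0, -20.4, 20.3), (53.0, -20.4, 20.2), (57.0, -20.3, 19.8), (61.0, -20.7, 19.9)]
0.052 x 34.0 67.8 [(38.0, -21.3, 20.1), (42.0, -21.6, 20.2), (46.0, -21.1, 20.2), (50.0, -20.5, 20.4), (54.0, -20.5, 20.1), (58.0, -20.4, 19.9), (62.0, -20.7, 20.0)]
0.0565 x 0.1 23.4 [(4.0, -22.4, 23.4), (8.0, -24.2, 23.9), (12.0, -24.9, 24.1), (16.0, -25.1, 24.0), (20.0, -25.1, 23.7)]
0.052 x 0.3 23.6 [(4.0, -22.1, 23.5), (8.0, -24.3, 24.0), (12.0, -24.9, 24.2), (16.0, -25.2, 24.1), (20.0, -25.1, 23.8)]
0.0565 x -48.3 -36.5 [(-45.0, 19.3, 33.5), (-41.0, 9.7, 34.7)]
0.052 x -48.2 -36.5 [(-45.0, 19.4, 33.6), (-41.0, 10.1, 34.8)]
```

View pics/s11c.png

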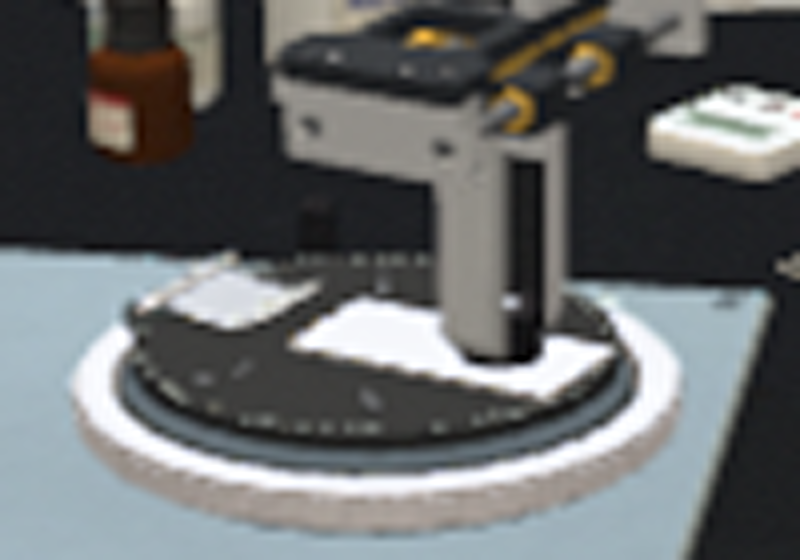

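View pics/t11c.png

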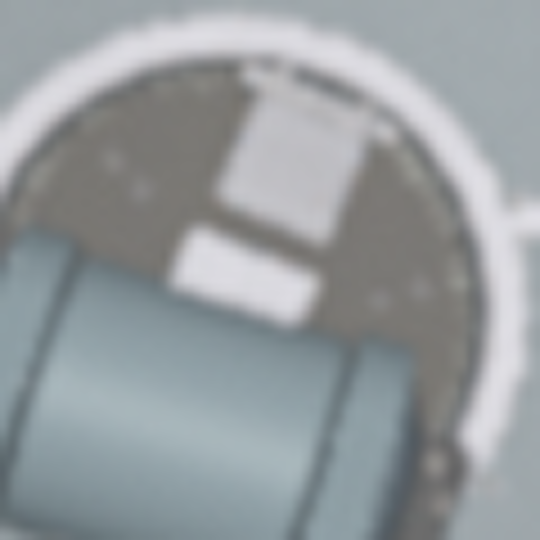

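The carrier is flat, centred with the leaf to about 0.1 mm, and parallel to it. I'll slide it along the table's x.

Request:
send_rows(plan=[[0.18, -0.08, 0, 0, 0, 0, -1], [0.23, -0.1, 0, 0, 0, 0, -1], [0.23, -0.1, 0, 0, 0, 0, -1], [0.23, -0.1, 0, 0, 0, 0, -1], [0.23, -0.1, 0, 0, 0, 0, -1], [0.23, -0.1, 0, 0, 0, 0, -1], [0.23, -0.1, 0, 0, 0, 0, -1], [0.23, -0.095, 0, 0, 0, 0, -1], [0, 0, 0, 0, 0, 0, -1]], squeeze=50)

```text
t: 15.95
eef_pos: [0.486, -0.0415, 0.0335]
ee_rot: [180.0, -0.0, 156.8]
ft_force: [-4.0, 1.3, 7.8]
grip_width: 0.0281
```

Request:
send_rows(plan=[[0.18, -0.08, 0, 0, 0, 0, -1], [0.18, -0.08, 0, 0, 0, 0, -1], [0.18, -0.075, 0, 0, 0, 0, -1], [0.18, -0.075, 0, 0, 0, 0, -1], [0.18, -0.08, 0, 0, 0, 0, -1], [0, 0, 0, 0, 0, 0, -1]])

```text
t: 16.45
eef_pos: [0.4914, -0.0437, 0.0334]
ee_rot: [-180.0, -0.6, 156.8]
ft_force: [-16.8, 5.7, 19.2]
grip_width: 0.0286
```

```bash
python3 an.py 12
```

```text
16.55 [ 0.49139453 -0.04373964  0.0333785 ] [-179.97834116   -0.60435037  156.798749  ] 0.028466943916362838 [-15.95782628   6.4563397   20.05896889]
0.0565 x 37.3 68.0 [(41.0, -23.2, 23.6), (45.0, -24.0, 23.5), (49.0, -22.5, 21.8), (53.0, -20.4, 20.2), (57.0, -20.3, 19.8), (61.0, -20.8, 19.9)]
0.052 x 37.7 67.8 [(41.0, -23.3, 23.7), (45.0, -24.1, 23.6), (49.0, -22.7, 22.1), (53.0, -20.6, 20.5), (57.0, -20.4, 19.9), (61.0, -20.8, 20.0)]
0.0565 x -18.1 4.5 [(-15.0, -14.5, 46.5), (-11.0, -43.2, 48.2), (-7.0, -43.7, 48.6), (-3.0, -43.8, 46.3), (1.0, -43.4, 21.0)]
0.052 x -17.9 4.7 [(-14.0, -22.6, 47.0), (-10.0, -43.5, 48.7), (-6.0, -43.8, 48.8), (-2.0, -43.9, 46.3)]
0.0565 x 50.0 68.0 [(54.0, 68.1, 76.1), (58.0, 64.7, 77.8), (62.0, 61.0, 77.1)]
0.052 x 50.4 67.9 [(54.0, 68.9, 76.2), (58.0, 65.5, 77.9), (62.0, 61.8, 78.1)]
```

View pics/s12c.png

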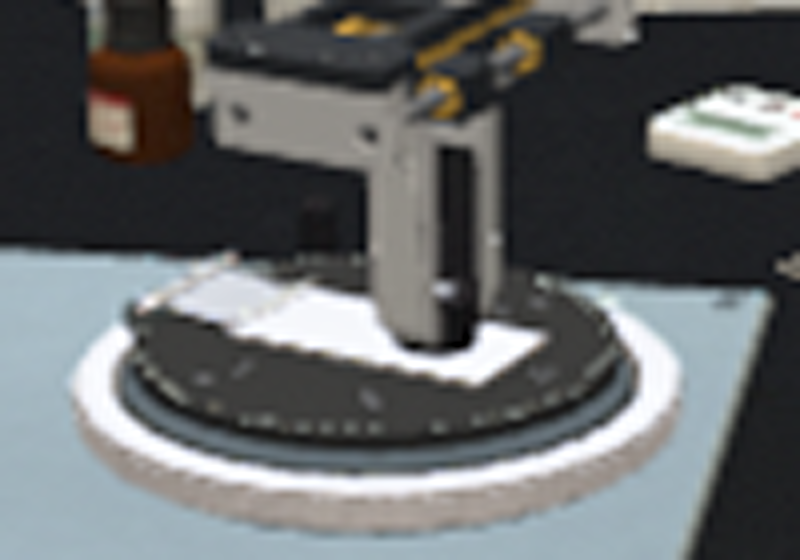

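View pics/t12c.png

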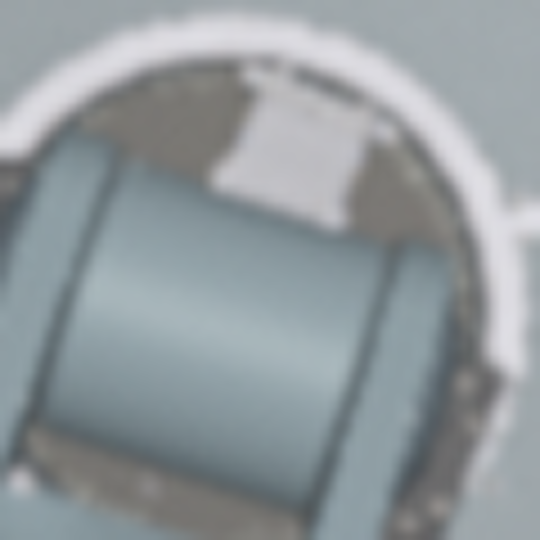

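The lead edge has reached the wedge line at about 47 mm. The push is tilting the tool 0.6° nose-down and raising the down force to 20 N. I'll level the tool and ease the down force.

Request:
send_rows(plan=[[0, 0, 0.06, -0.002, -0.005, 0, -1], [0, 0, 0.06, -0.002, -0.005, 0, -1], [0, 0, 0, 0, 0, 0, -1]])

```text
t: 16.8
eef_pos: [0.492, -0.0439, 0.0334]
ee_rot: [180.0, 0.2, 156.8]
ft_force: [-9.4, 4.0, 8.3]
grip_width: 0.0281
```

Request:
send_rows(plan=[[0.09, -0.04, 0, 0, 0, 0, -1], [0.09, -0.04, 0, 0, 0, 0, -1], [0.09, -0.04, 0.02, 0, 0, 0, -1], [0, 0, 0, 0, 0, 0, -1]])

```text
t: 17.13
eef_pos: [0.495, -0.0454, 0.0335]
ee_rot: [180.0, 0.2, 156.8]
ft_force: [-6.0, 2.6, 3.8]
grip_width: 0.0283
```

Request:
send_rows(plan=[[0.14, -0.06, 0, 0, 0, 0, -1], [0.14, -0.06, 0, 0, 0, 0, -1], [0.14, -0.06, 0, 0, 0, 0, -1], [0.14, -0.06, 0, 0, 0, 0, -1], [0.14, -0.06, 0, 0, 0, 0, -1], [0, 0, 0, 0, 0, 0, -1]])

```text
t: 17.63
eef_pos: [0.5027, -0.0489, 0.0335]
ee_rot: [180.0, 0.3, 156.8]
ft_force: [-5.2, 2.5, 3.6]
grip_width: 0.0284
```

Request:
send_rows(plan=[[0.14, -0.06, 0, 0, 0, 0, -1], [0.14, -0.06, 0, 0, 0, 0, -1], [0.14, -0.06, 0, 0, 0, 0, -1], [0.14, -0.055, 0, 0, 0, 0, -1], [0, 0, 0, 0, 0, 0, -1]])

```text
t: 18.05
eef_pos: [0.5083, -0.0512, 0.0335]
ee_rot: [180.0, 0.3, 156.8]
ft_force: [-5.4, 3.3, 3.2]
grip_width: 0.0284
```

```bash
python3 an.py 13
```

```text
18.15 [ 0.50830289 -0.05116437  0.03349407] [179.993444     0.33700609 156.78090268] 0.02853069669109783 [-4.67929391  2.56715225  4.03315108]
0.0565 x 55.2 67.8 [(59.0, -23.1, 23.6), (63.0, -23.5, 23.3)]
0.052 x 55.5 67.8 [(59.0, -22.9, 23.7), (63.0, -23.6, 23.6)]
0.0565 x -1.2 21.2 [(2.0, -6.0, 46.6), (6.0, -43.3, 47.2), (10.0, -44.5, 47.5), (14.0, -44.5, 46.4), (18.0, -43.5, 17.7)]
0.052 x -1.0 21.4 [(2.0, -4.4, 46.7), (6.0, -43.4, 47.4), (10.0, -44.6, 47.7), (14.0, -44.6, 46.6), (18.0, -43.7, 25.3)]
0.0565 x 52.5 68.0 [(56.0, 66.1, 77.0), (60.0, 63.1, 77.8), (64.0, 59.3, 72.1)]
0.052 x 52.9 67.9 [(56.0, 66.9, 77.1), (60.0, 63.9, 78.1), (64.0, 59.8, 73.4)]
```

View pics/s13c.png

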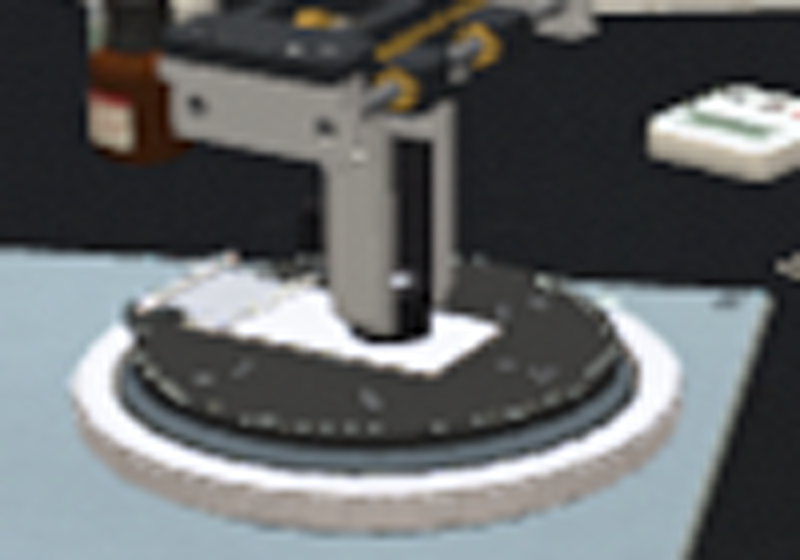

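View pics/t13c.png

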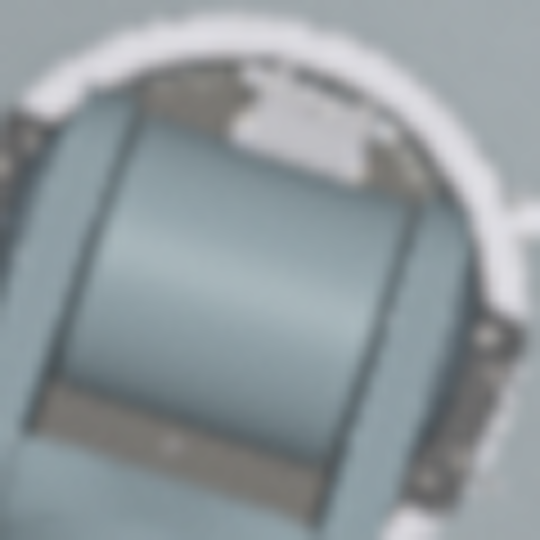

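Request:
send_rows(plan=[[0.09, -0.04, 0, 0, 0, 0, -1], [0.09, -0.04, 0, 0, 0, 0, -1], [0.09, -0.035, 0, 0, 0, 0, -1], [0, 0, 0, 0, 0, 0, -1]])

```text
t: 18.48
eef_pos: [0.5109, -0.0523, 0.0335]
ee_rot: [180.0, 0.3, 156.8]
ft_force: [-5.5, 2.4, 3.8]
grip_width: 0.0287
```

Request:
send_rows(plan=[[0.09, -0.04, 0, 0, 0, 0, -1], [0.09, -0.04, 0, 0, 0, 0, -1], [0, 0, 0, 0, 0, 0, -1]])

```text
t: 18.73
eef_pos: [0.5127, -0.053, 0.0335]
ee_rot: [180.0, 0.3, 156.8]
ft_force: [-6.0, 1.9, 3.8]
grip_width: 0.0284
```

Request:
send_rows(plan=[[0.09, -0.04, 0, 0, 0, 0, -1], [0.09, -0.04, 0, 0, 0, 0, -1], [0, 0, 0, 0, 0, 0, -1]])

```text
t: 18.98
eef_pos: [0.5132, -0.0533, 0.0335]
ee_rot: [-180.0, 0.1, 156.8]
ft_force: [-10.7, 5.3, 9.1]
grip_width: 0.0285
```

Request:
send_rows(plan=[[0.09, -0.04, 0, 0, 0, 0, -1], [0.09, -0.04, 0, 0, 0, 0, -1], [0, 0, 0, 0, 0, 0, -1]])

```text
t: 19.23
eef_pos: [0.5132, -0.0533, 0.0334]
ee_rot: [-180.0, -0.2, 156.8]
ft_force: [-16.3, 6.2, 15.7]
grip_width: 0.0282
```

The end stop has been met. There was no motion on the last two steps while the push rose to 17 N, and total travel of 49 mm puts the lead edge at about 70 mm. I'll trim the push and the down force.

Request:
send_rows(plan=[[-0.09, 0.04, 0, 0, 0, 0, -1], [-0.05, 0.02, 0, 0, 0, 0, -1], [0, 0, 0, 0, 0, 0, -1], [0, 0, 0, 0, 0, 0, -1]])

```text
t: 19.57
eef_pos: [0.5133, -0.0533, 0.0335]
ee_rot: [-180.0, 0.1, 156.8]
ft_force: [-10.7, 4.1, 9.4]
grip_width: 0.0288
```

```bash
python3 an.py 14
```

```text
19.6667 [ 0.51322827 -0.05329892  0.03342696] [-1.79993453e+02  5.98091853e-02  1.56791544e+02] 0.028532249989950548 [-11.16340405   4.50350787  10.76779764]
0.0565 x 7.7 30.6 [(11.0, -13.1, 47.1), (15.0, -43.5, 47.6), (19.0, -44.6, 47.7), (23.0, -44.4, 46.1), (27.0, -43.4, 15.7)]
0.052 x 7.9 30.9 [(11.0, -4.8, 47.1), (15.0, -43.7, 47.8), (19.0, -44.7, 47.9), (23.0, -44.5, 46.5), (27.0, -43.5, 18.2)]
0.0565 x 63.5 67.9 []
0.052 x 63.9 68.0 []
0.0565 x 62.1 68.0 []
0.052 x 62.5 68.0 []
```

View pics/s14c.png

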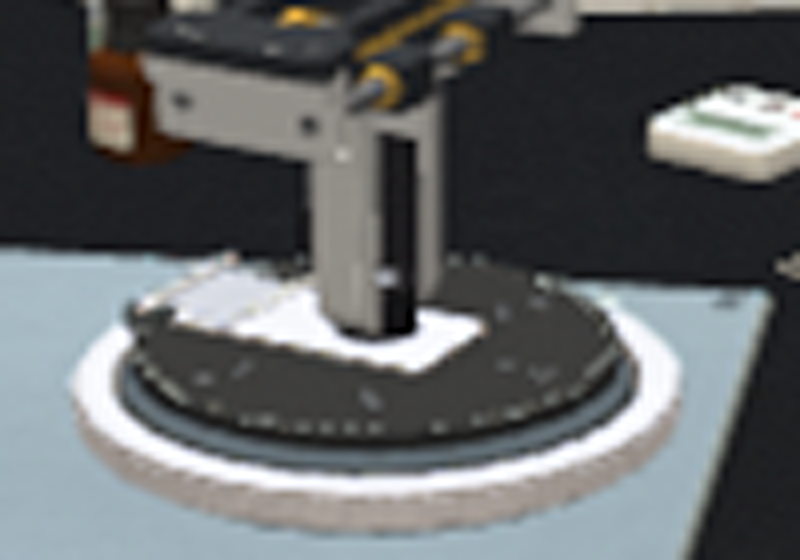

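View pics/t14c.png

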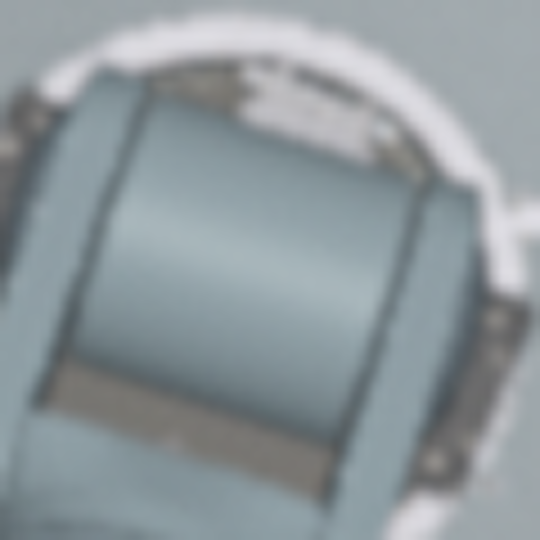

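Run:
```python
from h import *
c=np.array([.5165,-.0525]); a=np.radians(-23.2); T=np.array([np.cos(a),np.sin(a)]);N=np.array([-T[1],T[0]])
f=lambda q:((q-[280,200])*[8,7]).round(0)
for x in(-.030,-.033): print(x,[f(proj('side',[*(c+x*T+s*.023*N),.052])) for s in(1,-1)])
print('rear edge before (t11) lead~21.5: ',[f(proj('side',[*(c-.079*T+s*.023*N),.052])) for s in(1,-1)])
print('lip/leaf corners',[f(proj('side',[*(c+.034*T+s*.020*N),.057])) for s in(1,-1)])
for s in np.linspace(0,2*np.pi,1): print('disc centre',f(proj('side',[*c,.048])))
im=cv2.imread('pics/side0.png')
b=upmask(im,(305,235,345,258),lambda c:(c[...,0]>85)&(c[...,0]-c[...,2]>10)&(c.max(2)<150))
for q in b[:4]: print(len(q),f(q.mean(0)), f(np.array(cv2.fitEllipse(q.astype(np.float32))[0])))
```

```text
-0.03 [array([405., 369.]), array([472., 325.])]
-0.033 [array([412., 370.]), array([480., 327.])]
rear edge before (t11) lead~21.5:  [array([532., 395.]), array([598., 351.])]
lip/leaf corners [array([248., 321.]), array([309., 285.])]
disc centre [364. 340.]
302 [372. 336.] [371. 336.]
42 [246. 262.] [246. 262.]
45 [206. 255.] [208. 254.]
```

Request:
send_rows(plan=[[0, 0, 0, 0, 0, 0, -1], [0, 0, 0, 0, 0, 0, -1], [0, 0, 0, 0, 0, 0, -1], [0, 0, 0, 0, 0, 0, -1], [0, 0, 0, 0, 0, 0, -1], [0, 0, 0, 0, 0, 0, -1]])

```text
t: 20.17
eef_pos: [0.5133, -0.0533, 0.0334]
ee_rot: [-180.0, 0.1, 156.8]
ft_force: [-11.0, 4.6, 9.9]
grip_width: 0.028
```

Run:
```python
from h import *
s=cap('side','s15.png');t=cap('top','t15.png');o=status.get_obs();print(o['t'],o['eef_pos'],o['ft_force'],o['grip_width'])
cv2.imwrite('pics/f15.png',np.vstack([cv2.resize(t[110:350],(800,300)),cv2.resize(s[130:400],(800,300))]))
```

```text
20.2667 [ 0.51327331 -0.05328552  0.03346071] [-11.30614712   4.84860218   9.56574443] 0.02838352303936798
```

View pics/f15.png

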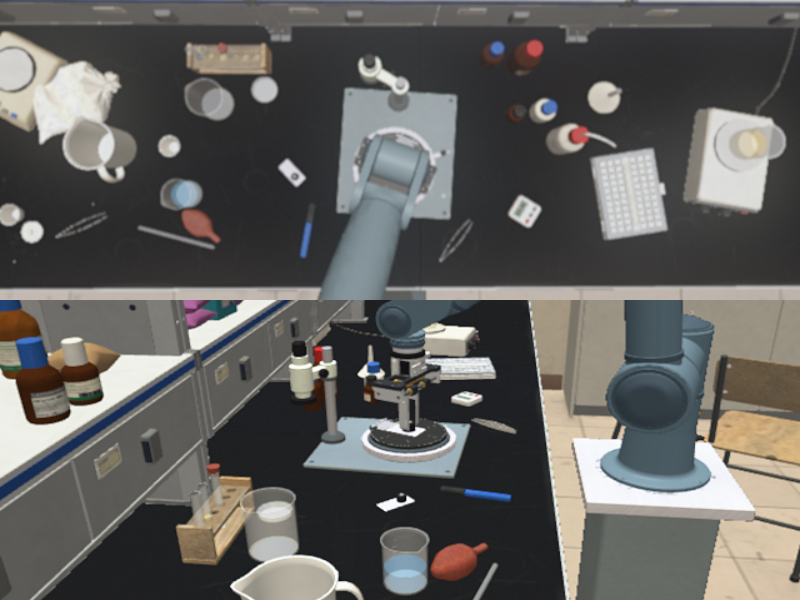

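Everything is steady: the press is about 10 N, the lever is still on the line, and the bystanders haven't moved. I'm handing the job in.

```bash
python3 -c "
from plant import close_job; print(close_job())"
```

```text
the job is handed in; nothing more can be done
None
```

I handed the job in at about 20 s with the ring locked, the carrier home under the leaf, and the gripper still holding the mount and pressing down about 10 N. No verdict was reported.

- **Lock ring:** I turned the lever counter-clockwise until it stopped moving and the force rose to 23 N. The picture shows the knob on the single long line, and the leaf angle was the same before and after to within about 0.15°.
- **Carrier:** I took the larger of the two by its mount, laid it on the table and slid it 49 mm under the leaf.
    - **Snag:** it briefly stuck at the wedge line, with 17 N push and 20 N down. I levelled the tool and eased the down force, and it then wedged the leaf up at about 6 N.
    - **End stop:** it met the stop with no further motion as the push rose to 17 N.
- **Last readings:** 9.6–9.9 N down, about 12 N held against the stop, pose steady, tool level within 0.1°. The carrier was centred on the leaf within about 0.6 mm just before home. Nothing else had visibly moved.

**Disagreements:**
- **Fingertip height:** the visible fingertips sat about 22 mm above the stated TCP, so I set heights by picture and by contact.
- **Side camera:** it was a few millimetres off from the top camera, which I trusted. The last 1–2 mm to the stop therefore rest on force and distance travelled, since the leading edge is hidden under the leaf.

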